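# Square up gusset plates in their corner stops and clamp them

### The job

Jig up the loose aluminium gusset plates for welding: they are degreased, so never touch them with the gripper; take the nudging tool and nudge every plate at its own station into the square corner until it lies flat and touches both fences, doing all of them before you close any jaw. Then slide the jaw of each station that has a plate firmly shut on it by its coloured lug, so that it stays pressed on the plate, with the plates still home in their corners. Finish with the tool standing upright on the middle of its green pad, and leave the other things on the table where they are.

Things in the scene. Friction and masses are not known exactly. Their poses are not given: they have to be found in the camera images.
- corner_red: Fixed square corner of the red station: two steel fences 24 mm high, 14 mm thick. Origin: the inside corner at table level, z up. The plate belongs on the -x, -y side. One fence's inner face is at x = 0 (y -78 to 14 mm), the other's at y = 0 (x -78 to 0 mm). May be turned a few degrees. The jaw slides over a flush black slot along x at y = -32 mm.
- jaw_red (a joint): Travel (m) of the red station's sliding jaw towards the corner's +x. Its front face (36 mm wide, 2 to 20 mm high, centred on y = -32 mm) is at corner x = -185 mm + travel. 0: fully open; starts at 0 to 12 mm; end stop 135 mm; meets a seated plate at 121 mm. Stiff (5 N friction), it stays where left and keeps up to 5 N of what it was pressed with on the plate.
- jaw_red_grip (a point): Centre of the red grip lug on the jaw, 42 mm above the table, 16 mm behind the jaw's front face. Lug: 14 mm thick along the corner's y, 20 mm along x, from 20 to 56 mm above the table, on a steel block 30 mm (x) by 36 mm (y). Axes as the corner's.
- plate_red: Loose aluminium gusset plate at the red station, 64 x 64 x 8 mm, 0.2 kg, two dark hole marks, flat on the table. Origin at the centre of its underside, x and y along its sides. Seated, its centre is at x = y = -32 mm of the corner. None from the start: this station has no plate today.
- corner_yellow: Fixed square corner of the yellow station: two steel fences 24 mm high, 14 mm thick. Origin: the inside corner at table level, z up. The plate belongs on the -x, -y side. One fence's inner face is at x = 0 (y -78 to 14 mm), the other's at y = 0 (x -78 to 0 mm). May be turned a few degrees. The jaw slides over a flush black slot along x at y = -32 mm.
- jaw_yellow (a joint): Travel (m) of the yellow station's sliding jaw towards the corner's +x. Its front face (36 mm wide, 2 to 20 mm high, centred on y = -32 mm) is at corner x = -185 mm + travel. 0: fully open; starts at 0 to 12 mm; end stop 135 mm; meets a seated plate at 121 mm. Stiff (5 N friction), it stays where left and keeps up to 5 N of what it was pressed with on the plate.
- jaw_yellow_grip (a point): Centre of the yellow grip lug on the jaw, 42 mm above the table, 16 mm behind the jaw's front face. Lug: 14 mm thick along the corner's y, 20 mm along x, from 20 to 56 mm above the table, on a steel block 30 mm (x) by 36 mm (y). Axes as the corner's.
- plate_yellow: Loose aluminium gusset plate at the yellow station, 64 x 64 x 8 mm, 0.2 kg, two dark hole marks, flat on the table. Origin at the centre of its underside, x and y along its sides. Seated, its centre is at x = y = -32 mm of the corner. None from the start: this station has no plate today.
- corner_blue: Fixed square corner of the blue station: two steel fences 24 mm high, 14 mm thick. Origin: the inside corner at table level, z up. The plate belongs on the -x, -y side. One fence's inner face is at x = 0 (y -78 to 14 mm), the other's at y = 0 (x -78 to 0 mm). May be turned a few degrees. The jaw slides over a flush black slot along x at y = -32 mm.
- jaw_blue (a joint): Travel (m) of the blue station's sliding jaw towards the corner's +x. Its front face (36 mm wide, 2 to 20 mm high, centred on y = -32 mm) is at corner x = -185 mm + travel. 0: fully open; starts at 0 to 12 mm; end stop 135 mm; meets a seated plate at 121 mm. Stiff (5 N friction), it stays where left and keeps up to 5 N of what it was pressed with on the plate.
- jaw_blue_grip (a point): Centre of the blue grip lug on the jaw, 42 mm above the table, 16 mm behind the jaw's front face. Lug: 14 mm thick along the corner's y, 20 mm along x, from 20 to 56 mm above the table, on a steel block 30 mm (x) by 36 mm (y). Axes as the corner's.
- plate_blue: Loose aluminium gusset plate at the blue station, 64 x 64 x 8 mm, 0.2 kg, two dark hole marks, flat on the table. Origin at the centre of its underside, x and y along its sides. Seated, its centre is at x = y = -32 mm of the corner. None from the start: this station has no plate today.
- pusher: Nudging tool standing upright: square brass foot 28 x 28 mm and 24 mm high, above it a square orange post 14 x 14 mm up to 98 mm with its flats parallel to the foot's and a black tip. 0.2 kg. Origin at the centre of its underside, z up. Grip the post.
- pad: Fixed green parking pad of the nudging tool, 80 x 80 x 3 mm, flat on the table. Origin at the centre of its underside.
- tape_roll: Green tape roll lying flat, 80 mm across, 25 mm high. Leave it alone.
- pliers: Red handled pliers lying flat, about 150 x 50 x 13 mm, origin near the middle. Leave them alone.
- c_clamp: Steel C clamp lying flat, about 120 x 90 x 12 mm. Leave it alone.
- hammer: Hammer with a wooden handle, lying. Leave it alone.
- wash_bottle: White bottle with a yellow cap, 66 mm across, 170 mm high. Leave it alone.
Mind the look-alikes: they are no part of the job. What is shaped like the plate_red but purple or turquoise is not meant.

How it is judged:
By the outcome, as a careful person would: the job done as asked, in the order asked, and still so for the second after the job is handed in, with the robot touching nothing.
Of plate_red, plate_yellow, plate_blue only 2 to 3 are there at a start; the rules pass over those that are not, and their reading is None.
At some moment in a run one of plate_red, plate_yellow, plate_blue may be knocked a few centimetres aside while the robot is not near it.
Once in a run the grip may slacken for a moment while it holds something.
It also fails if it takes over 210 s, if anything falls off the work surface, if the arm or the gripper's body presses on something with over 40 N, if the wrist force passes 120 N, or if a joint passes its speed limit or range.

### The arm

A 6-joint arm with a two-finger parallel gripper is mounted at the origin on the work surface. World frame = base frame: x ahead of the robot, y to its left, z up, the work surface at z = 0. Lengths are in mm, angles in degrees, forces in N, time in s.
With the tool pointing down it reaches from about 300 to 775 mm from the base axis. Payload 14.6 kg.
Tool frame: the origin (TCP) lies at the very end of the fingers, on their centre line; the grasp point (between the pads) lies 19 mm behind it; x points along the fingers, y is the direction in which the jaws open and shut, and the axes are right-handed (so a half turn about x gives the same grasp; the last joint's range is limited). The gripper opens to 85 mm and grips with 20 to 120 N. Pads are 22 mm wide; open, the fingers measure 114 mm over their backs; the gripper's body (76 mm by 85 mm) begins 54 mm behind the grasp point. The pads swing forward as they close: fully open they stand 13 mm farther back than shut.
Start: joints at [72.96, 17.183, 87.147, -0, 75.671, -3.816], TCP at [125.814, 535.406, 210.081] pointing down, gripper open.
Joint ranges: [-173.82, 173.82], [-45.26, 126.66], [13.44, 144.39], [-59.66, 239.66], [0, 175.72], [-146.38, 146.38]. Speed limits (degrees/s): [127.2, 127.2, 147.25, 180, 180, 180].

### API

Orientations are given as a 3x3 rotation matrix whose columns are the frame's x, y, z axes.
In Python, from workcell import bot, optics gives the robot as it stands.
- The arm moves only by the shell command python3 -m jog 'ROWS' [FORCE]. ROWS is JSON, a list of rows, each a list of 5 numbers: the opening, from -1 (shut) to 1 (fully open), so that 0 is half open, then the shift along the tool's x, y, z scaled (see below), then the turn about the tool's x scaled (see below). A call has 1 to 10 rows; each row shifts and turns the pose as measured when the row begins, along the tool's axes as they then stand; what a row does not reach is not made up. The controller multiplies each number of a shift by 0.04 m and each number of a turn by 0.08 rad. A row lasts 1/10 s, in which the tool goes at most 50 mm and 8.59 degrees, less where a joint would pass 70% of its speed; a pose out of reach is approached as far as the arm can. A call with a number of a shift or a turn outside -1 to 1 is refused whole. A call with a gripper value outside its range is refused whole. The fingers move at their own pace and stop on an object; FORCE is the grip in N (left out, the last holds). Time passes only in rows, so rows that do not move let the fingers close. It gives the time, the measured TCP pose, the force and the opening at its end, in the units of the state.
- bot.sense(): the state, without advancing time (a new reading comes with each control period).
- optics.read_camera(name): name is "side" or "top" or "wrist"; returns the picture (400x640x3 uint8, red, green, blue); there is no depth.
- optics.camera_info(name): a dict with "vfov" (degrees; the focal length in pixels is half the picture's height over the tangent of half this angle, whatever the lens; pixels are square), "cx", "cy" (the principal point, pixels), "R" (3x3) and "t" (3): a world point X has camera coordinates R X + t. Camera axes: x right, y down, z forward; pixel columns grow to the right and rows downward; lengths in mm; the calibration is good to about 2 mm. The wrist camera is an equidistant fisheye: a pixel r from the principal point sees the ray r / f radians off the axis. A picture is of the moment at which its call begins: read the wrist's pose just before it. camera_info takes no time and is no camera call; for the wrist camera it gives the pose at the moment of the call.
- bot.sign_off(): hands the job in, once; it reports no verdict.
The state is a dict: "t": time; "joint_positions": joint angles; "qvel": joint speeds; "joint_torque": joint torques, N m; "ee_pos": TCP position; "tool_rot": TCP orientation; "wrist_force": force on the tool from outside, world axes, zero at the start; "wrist_torque": the same for the moment, N m; "width": finger opening in mm.
Only numpy, scipy, OpenCV 4.12 (cv2) and the standard library are available. Lean on these libraries where they do the work, as an engineer would, in place of code of your own. Each camera call takes 0.05 s, during which the arm holds its last target.

## Working session

There is one attempt and no reset: what is moved stays moved. The work goes in short steps, Python scripts to look and compute and a shell command to move; the robot and the scene stay as the last step left them, time stands still between calls to the robot, and variables do not carry over. Pictures are saved under pics/ and viewed, and the job is handed in when it is done.

```bash
ls; mkdir -p pics; python3 - <<'E'
from workcell import bot, optics
import cv2, numpy as np
s=bot.sense(); print({k:np.round(v,2).tolist() for k,v in s.items()})
for n in ("top","side","wrist"):
    i=optics.camera_info(n); print(n,{k:np.round(v,3).tolist() for k,v in i.items()})
    im=optics.read_camera(n); cv2.imwrite(f"pics/{n}0.png",im[:,:,::-1])
E
```

```text
pics
{'t': 0.0, 'joint_positions': [72.96, 17.22, 87.18, 0.0, 75.67, -3.82], 'qvel': [-0.02, -0.02, 0.04, 0.01, 0.01, 0.04], 'joint_torque': [-0.0, -54.35, -36.18, -0.0, 0.0, -0.0], 'ee_pos': [125.74, 535.17, 209.51], 'tool_rot': [[-0.0, 0.23, 0.97], [-0.0, 0.97, -0.23], [-1.0, -0.0, -0.0]], 'wrist_force': [0.68, 0.12, 0.26], 'wrist_torque': [-0.07, 0.03, 0.01], 'width': 85.03}
top {'vfov': 45.193, 'cx': 311.207, 'cy': 200.691, 'R': [[0.002, -1.0, 0.006], [-0.999, -0.002, -0.044], [0.044, -0.006, -0.999]], 't': [66.609, 545.708, 1455.491]}
side {'vfov': 48.394, 'cx': 322.019, 'cy': 197.655, 'R': [[-0.969, -0.246, -0.001], [-0.175, 0.69, -0.703], [0.173, -0.681, -0.711]], 't': [576.138, 102.409, 1029.572]}
wrist {'vfov': 65.706, 'cx': 320.086, 'cy': 201.551, 'R': [[0.228, 0.974, -0.002], [0.934, -0.218, 0.284], [0.276, -0.066, -0.959]], 't': [-548.19, -38.337, 378.917]}
```

View pics/top0.png

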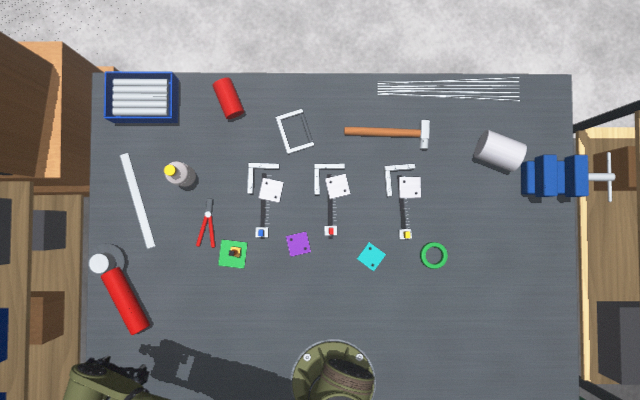

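View pics/side0.png

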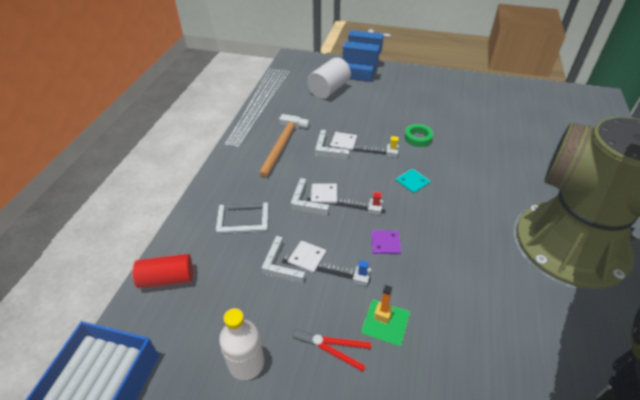

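View pics/wrist0.png

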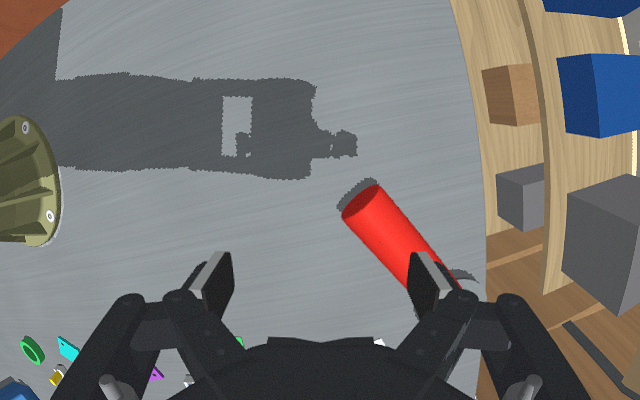

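```bash
cat > h.py <<'E'
from workcell import bot, optics
import cv2, numpy as np
def info(n): 
    i=optics.camera_info(n); f=200/np.tan(np.radians(i["vfov"]/2)); return i,f,np.array(i["R"]),np.array(i["t"])
def px2w(n,u,v,z,I=None):
    i,f,R,t=I or info(n); x,y=(u-i["cx"]),(v-i["cy"])
    if n=="wrist":
        r=np.hypot(x,y); th=r/f; d=np.array([x/r*np.sin(th),y/r*np.sin(th),np.cos(th)]) if r>0 else np.array([0,0,1.])
    else: d=np.array([x/f,y/f,1])
    C=-R.T@t; d=R.T@d; return C+d*(z-C[2])/d[2]
def w2px(n,X,I=None):
    i,f,R,t=I or info(n); c=R@np.array(X,float)+t
    if n=="wrist":
        r=np.hypot(c[0],c[1]); th=np.arctan2(r,c[2]); k=f*th/r
    else: k=f/c[2]
    return np.array([i["cx"]+c[0]*k,i["cy"]+c[1]*k])
def snap(n,name,box=None,s=1):
    I=info(n); im=optics.read_camera(n)[:,:,::-1]
    cv2.imwrite(f"pics/{name}_raw.png",im)
    if box: u0,v0,u1,v1=box; im=im[v0:v1,u0:u1]
    im=cv2.resize(im,None,fx=s,fy=s,interpolation=cv2.INTER_CUBIC); cv2.imwrite(f"pics/{name}.png",im); return I
def st():
    s=bot.sense(); print("t",round(s["t"],2),"p",np.round(s["ee_pos"],1),"y",np.round(np.array(s["tool_rot"])[:,1],3),"z",np.round(np.array(s["tool_rot"])[:,2],3),"F",np.round(s["wrist_force"],1),"w",round(s["width"],1)); return s
E
python3 - <<'E'
from h import *
im=cv2.imread("pics/top0.png")
c=im[150:280,215:465]; cv2.imwrite("pics/topc.png",cv2.resize(c,None,fx=3.2,fy=3.2,interpolation=cv2.INTER_CUBIC))
for n,u,v,z in [("pusher",235,251,98),("pad",233,254,3),("bluecorner",253,167,24),("redcorner",318,168,24),("yelcorner",389,171,24),("bluelug",261,232,56),("redlug",330,231,56),("yellug",407,235,56)]:
    print(n,np.round(px2w("top",u,v,z)))
E
```

```text
pusher [397. 286.  98.]
pad [383. 306.   3.]
bluecorner [647. 244.  24.]
redcorner [645.  47.  24.]
yelcorner [ 636. -169.   24.]
bluelug [451. 216.  56.]
redlug [454.  12.  56.]
yellug [ 443. -216.   56.]
```

View pics/topc.png

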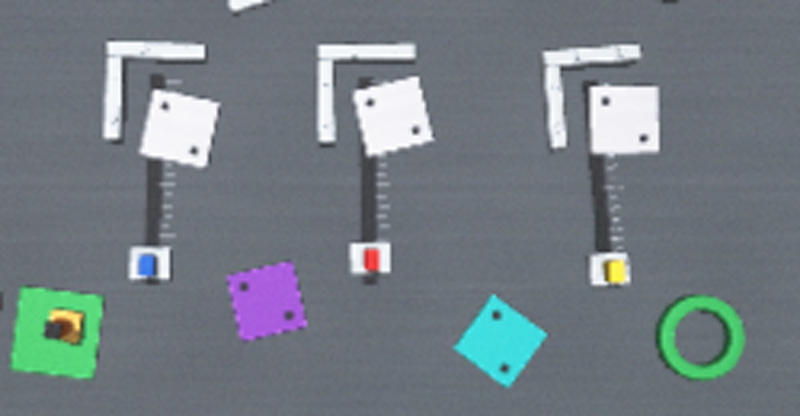

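```bash
python3 -m jog '[[1,0,-0.5,0.8,0],[1,0,-0.5,0.8,0],[1,0,-0.5,0.8,0],[1,0,-0.5,0.8,0],[1,0,-0.5,0.8,0],[1,0,-0.5,0.8,0],[1,0,-0.5,0.8,0],[1,0,-0.5,0.8,0],[1,0,0,0.8,0],[1,0,0,0,0]]'; python3 - <<'E'
from h import *
st(); I=snap("wrist","w1"); 
E
```

```text
t: 1.15
ee_pos: [376.9, 304.1, 207.9]
tool_rot: [[-0.002, 0.226, 0.974], [-0.004, 0.974, -0.226], [-1.0, -0.004, -0.001]]
wrist_force: [-0.7, 0.1, 0.2]
width: 85.5
t 1.15 p [376.9 304.1 207.9] y [ 0.226  0.974 -0.004] z [ 0.974 -0.226 -0.001] F [-0.7  0.1  0.2] w 85.5
```

View pics/w1.png

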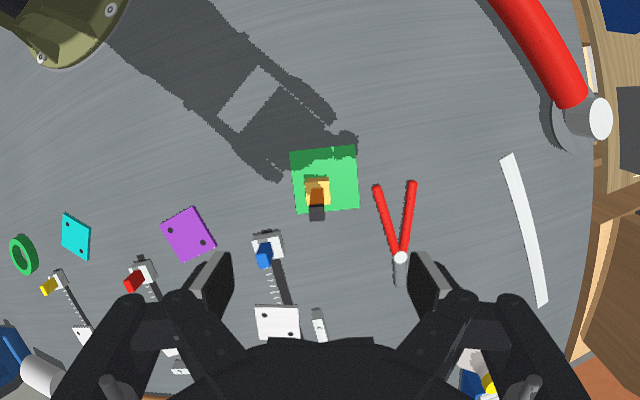

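```bash
python3 - <<'E'
from h import *
im=cv2.imread("pics/w1_raw.png")[140:230,280:380]; cv2.imwrite("pics/w1c.png",cv2.resize(im,None,fx=6,fy=6,interpolation=cv2.INTER_CUBIC))
E
```

```text
(no output)
```

View pics/w1c.png

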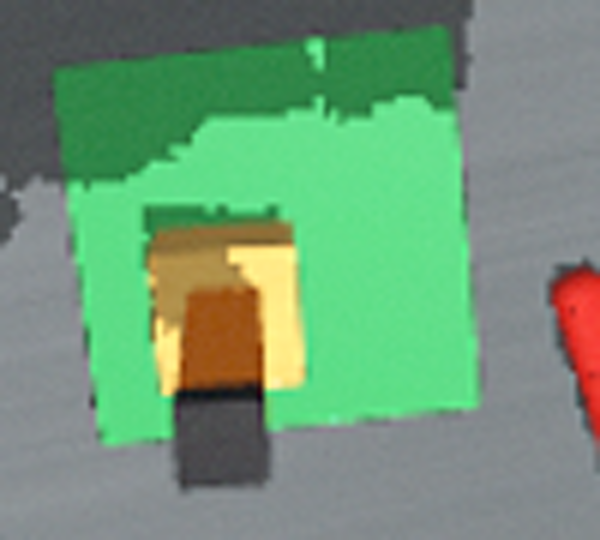

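```bash
python3 - <<'E'
from h import *
P=lambda u,v,z:px2w("wrist",280+(u-2.5)/6,140+(v-2.5)/6,z)[:2]
t=[P(*p,98) for p in [(177,395),(265,390),(270,485),(182,488)]]
f=[P(*p,24) for p in [(151,247),(297,243),(305,386),(162,393)]]
d=[P(*p,3) for p in [(55,70),(450,27),(480,405),(103,442)]]
for n,q in (("tip",t),("foot",f),("pad",d)):
    q=np.array(q); e=np.roll(q,-1,0)-q
    print(n,q.mean(0).round(1),np.hypot(*e.T).round(1),((np.degrees(np.arctan2(e[:,1],e[:,0]))+45)%90-45).round(1))
E
```

```text
tip [394.5 295.2] [13.6 15.6 13.8 15.3] [ -9.5  -9.9 -10.8 -10.7]
foot [394.4 295.2] [28.  28.6 28.  29.3] [-11.3  -9.4 -10.   -9.5]
pad [385.7 306. ] [79.2 79.1 79.3 78.6] [-6.6 -6.9 -7.  -7. ]
```

```bash
python3 -m jog '[[1,0,-0.12,0.48,-0.68],[1,0.5,0,0,0],[1,0,0,0,0],[1,0,0,0,0]]'; 
```

```text
t: 1.6
ee_pos: [391.5, 296.4, 187.6]
tool_rot: [[-0.003, 0.168, 0.986], [-0.004, 0.986, -0.168], [-1.0, -0.004, -0.003]]
wrist_force: [0.7, 0.1, 0.1]
width: 85.4
```

```bash
python3 -m jog '[[1,0.9,-0.02,0.08,0],[1,0.9,0,0,0],[1,0.9,0,0,0],[1,0.7,0,0,0],[1,0,0,0,0]]'; python3 - <<'E'
from h import *
I=snap("wrist","w2")
E
```

```text
t: 2.1
ee_pos: [394.1, 298.3, 52.7]
tool_rot: [[0.003, 0.165, 0.986], [0.001, 0.986, -0.165], [-1.0, 0.001, 0.003]]
wrist_force: [-0.0, 0.0, 0.7]
width: 85.4
```

View pics/w2.png

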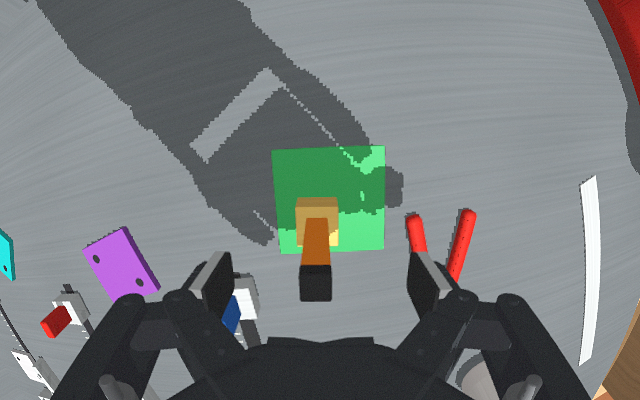

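```bash
python3 -m jog '[[1,0.05,-0.08,0.01,0],[-1,0,0,0,0],[-1,0,0,0,0],[-1,0,0,0,0],[-1,0,0,0,0],[-1,0,0,0,0]]' 90; python3 -m jog '[[-1,0,0,0,0],[-1,0,0,0,0]]'
```

```text
t: 2.75
ee_pos: [397.2, 297.5, 59.4]
tool_rot: [[0.014, 0.164, 0.986], [0.007, 0.986, -0.164], [-1.0, 0.009, 0.012]]
wrist_force: [-1.7, -2.7, 2.9]
width: 12.6
t: 2.95
ee_pos: [397.3, 297.5, 59.5]
tool_rot: [[0.014, 0.164, 0.986], [0.007, 0.986, -0.164], [-1.0, 0.009, 0.012]]
wrist_force: [1.4, -0.1, -0.7]
width: 11.9
```

```bash
python3 - <<'E'
from h import *
st();I=snap("wrist","w3"); I=snap("side","s3",(340,250,440,350),5)
E
```

```text
t 2.95 p [397.3 297.5  59.5] y [0.164 0.986 0.009] z [ 0.986 -0.164  0.012] F [ 1.4 -0.1 -0.7] w 11.9
```

View pics/w3.png

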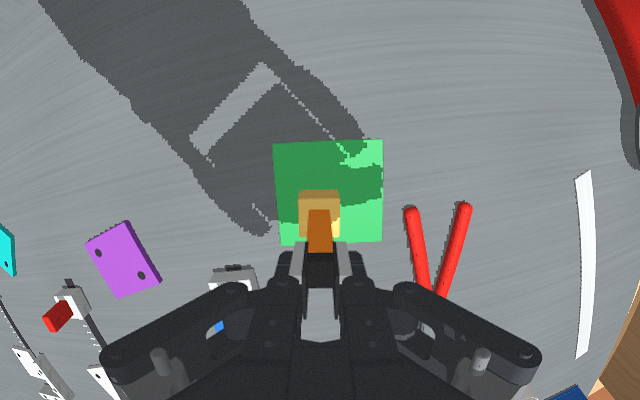

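View pics/s3.png

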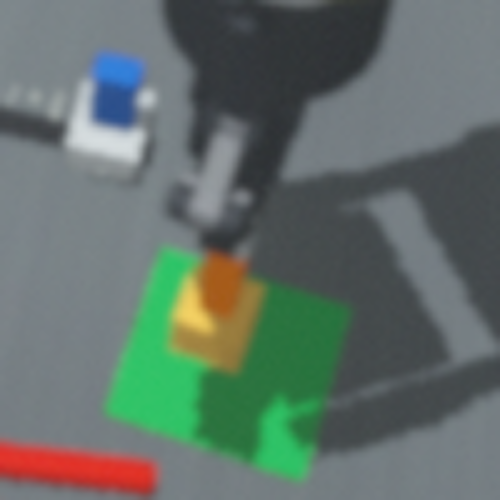

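```bash
python3 -m jog '[[-1,-0.5,0,0,0],[-1,-1,0,0,0],[-1,-1,0,0,0],[-1,-1,0,0,0],[-1,-0.4,0,0,0]]'; python3 -m jog '[[-1,0,-0.5,0.85,-0.5],[-1,0,-0.5,0.85,-0.5],[-1,0,-0.5,0.85,-0.5],[-1,0,-0.5,0.85,-0.5],[-1,0,-0.4,0.85,0],[-1,0,-0.4,0.85,0],[-1,0,-0.4,0.85,0],[-1,0,-0.3,0.85,0],[-1,0,0,0.5,0],[-1,0,0,0,0]]'; python3 - <<'E'
from h import *
I=snap("wrist","w4");st()
E
```

```text
t: 3.55
ee_pos: [393.2, 295.2, 217.0]
tool_rot: [[0.005, 0.164, 0.986], [0.002, 0.986, -0.165], [-1.0, 0.003, 0.005]]
wrist_force: [0.6, -0.2, -2.4]
width: 11.6
t: 4.55
ee_pos: [685.8, 135.5, 217.2]
tool_rot: [[0.003, -0.004, 1.0], [0.005, 1.0, 0.004], [-1.0, 0.005, 0.003]]
wrist_force: [-0.4, 0.4, -1.9]
width: 11.7
t 4.6 p [684.9 135.6 217.2] y [-0.004  1.     0.004] z [1.    0.004 0.003] F [ 0.1  0.5 -2.8] w 11.8
```

View pics/w4.png

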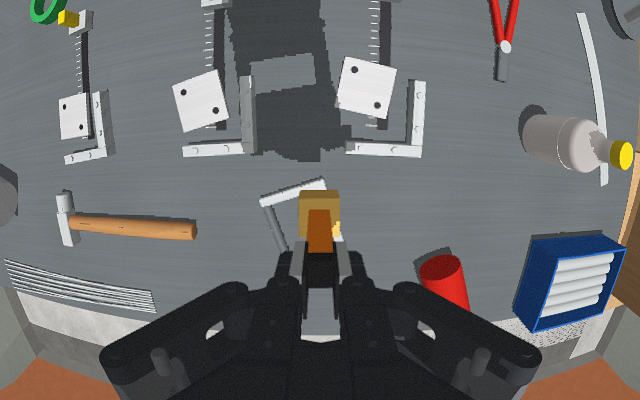

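```bash
python3 - <<'E'
from h import *
im=cv2.imread("pics/w4_raw.png")
for n,(u,v,w,h) in {"b":(325,40,115,120),"r":(165,55,100,110),"y":(45,0,80,170)}.items():
    s=6 if n!="y" else 3.5
    s=5 if n!="y" else 3.5
    cv2.imwrite(f"pics/w4{n}.png",cv2.resize(im[v:v+h,u:u+w],None,fx=s,fy=s,interpolation=cv2.INTER_CUBIC))
E
```

```text
(no output)
```

View pics/w4b.png

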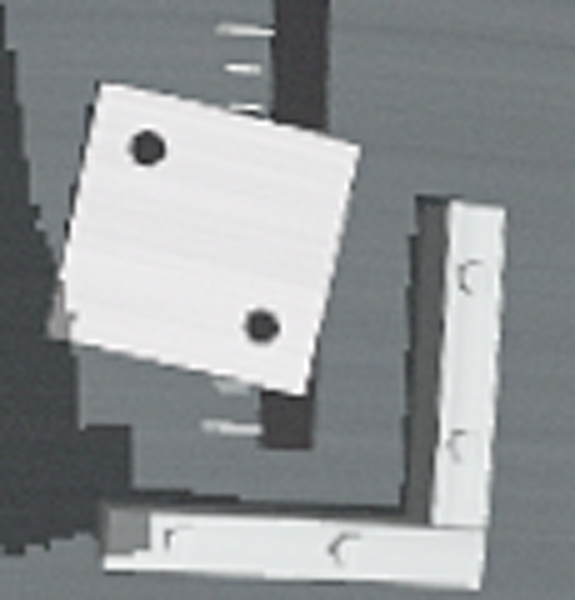

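View pics/w4r.png

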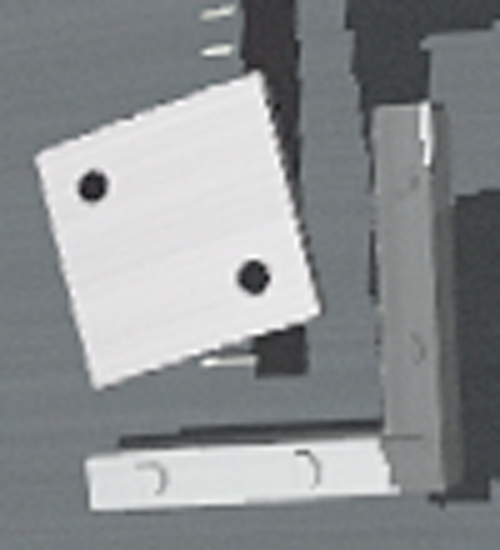

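View pics/w4y.png

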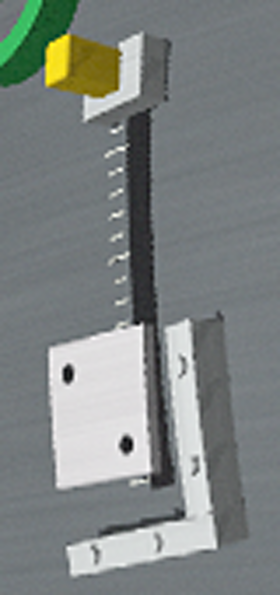

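```bash
cat > m.py <<'E'
from h import *
def meas(cr, I=None, cam="wrist"):
    out={}
    for n,(s,o,xf,yf,pl) in cr.items():
        P=lambda p,z:px2w(cam,o[0]+(p[0]+.5)/s-.5,o[1]+(p[1]+.5)/s-.5,z,I)[:2]
        a,b=[P(p,24) for p in xf]; c,d=[P(p,24) for p in yf]
        A=np.stack([b-a,-(d-c)],1); k=np.linalg.solve(A,c-a); o_=a+k[0]*(b-a)
        y1=np.degrees(np.arctan2(-(b-a)[0],(b-a)[1])); y2=np.degrees(np.arctan2((d-c)[1],(d-c)[0]))
        print(n,"corner",o_.round(1),"yaws",y1.round(1),y2.round(1),"len",np.hypot(*(b-a)).round(1),np.hypot(*(d-c)).round(1))
        if pl:
            q=np.array([P(p,8) for p in pl]); e=np.roll(q,-1,0)-q
            print("  plate",q.mean(0).round(1),"sides",np.hypot(*e.T).round(1),"yaw",((np.degrees(np.arctan2(e[:,1],e[:,0]))+45)%90-45).round(1))
            th=np.radians((y1+y2)/2); R=np.array([[np.cos(th),np.sin(th)],[-np.sin(th),np.cos(th)]]); print("  in corner",(R@(q.mean(0)-o_)).round(1), "corners",(q-o_)@R.T.round(3))
E
python3 - <<'E'
from m import *
np.set_printoptions(precision=1,suppress=True)
meas({"blue":(5,(325,40),[(150,513),(432,524)],[(452,202),(432,524)],[(103,83),(360,147),(304,393),(62,338)]),
"red":(5,(165,55),[(87,460),(383,437)],[(375,105),(385,437)],[(263,70),(320,313),(97,388),(36,157)]),
"yellow":(3.5,(45,0),[(67,545),(187,517)],[(167,325),(187,517)],[(50,347),(153,323),(158,475),(58,490)])})
print(px2w("wrist",45+125/3.5,62/3.5,20))
E
```

```text
blue corner [648.4 242.6] yaws -0.5 -1.8 len 67.9 77.0
  plate [582.2 189.7] sides [63.7 62.7 60.  63.1] yaw [-11.4 -11.8 -11.1  -8.5]
  in corner [-65.1 -54.2] corners [[-101.8  -80.6]
 [ -90.5  -18. ]
 [ -28.8  -29.6]
 [ -39.2  -88.7]]
red corner [646.9  42.7] yaws 2.0 0.7 len 77.4 78.5
  plate [594.3 -15.2] sides [63.3 63.4 63.1 65. ] yaw [12.9 14.2 14.3 14.4]
  in corner [-54.  -56.7] corners [[-92.2 -31.6]
 [-30.2 -19. ]
 [-16.1 -80.9]
 [-77.6 -95. ]]
yellow corner [ 642.2 -173.1] yaws 4.7 3.6 len 77.3 77.8
  plate [ 592.4 -235.4] sides [68.9 64.3 67.7 64.8] yaw [-0.2 -1.5  0.3 -0.4]
  in corner [-54.2 -58.5] corners [[-88.9 -89.9]
 [-83.7 -21.3]
 [-19.7 -27.5]
 [-24.3 -95.1]]
[ 445.  -211.8   20. ]
```

```bash
cat > g.py <<'E'
from h import *
ST={"blue":(648.4,242.6,-1.2),"red":(646.9,42.7,1.4),"yellow":(642.2,-173.1,4.2)}
OZ,OY,H=-2.4,0.0,56.5   # tool centre in tool z,y ; TCP height above foot bottom
def go(n,cx,cy,h,yaw=0,lug=False):
    s=bot.sense(); p=np.array(s["ee_pos"]); T=np.array(s["tool_rot"]); x,y,a=ST[n]; a=np.radians(a)
    ex=np.array([np.cos(a),np.sin(a),0]); ey=np.array([-np.sin(a),np.cos(a),0]); o=np.array([x,y,0])
    tz=np.degrees(np.arctan2(T[1,2],T[0,2])); oz,oy,H_=(0,0,0) if lug else (OZ,OY,H)
    foot=p+T[:,2]*oz+T[:,1]*oy-np.array([0,0,H_]); r=foot-o
    print("t",round(s["t"],2),"foot in",n,np.round([r@ex,r@ey,r[2]],1),"yawerr",round(tz-np.degrees(a)-yaw,1),"w",round(s["width"],1),"Fcorner",np.round([np.array(s["wrist_force"])@ex,np.array(s["wrist_force"])@ey,s["wrist_force"][2]],1))
    # target: TCP after rotation to the corner yaw
    tgt=o+ex*(cx-oz)+ey*(cy-oy)+np.array([0,0,h+H_]); d=tgt-p
    print(" need rows units: x(down) %.2f y %.2f z %.2f turn %.2f"%(*(T.T@d/40),np.radians(tz-np.degrees(a)-yaw)/.08))
E
python3 - <<'E'
from g import *
go("blue",-130,-56,60)
I=info("wrist")
p=np.array(bot.sense()["ee_pos"]); print(p)
for H_ in (48,52,56,60):
    print(H_,[w2px("wrist",[p[0]-2.4-14,p[1]+s*14,p[2]-H_+24],I).round(1).tolist() for s in (-1,1)],[w2px("wrist",[p[0]-2.4-14,p[1]+s*14,p[2]-H_],I).round(1).tolist() for s in (-1,1)])
im=cv2.imread("pics/w4_raw.png")[170:270,270:370]; cv2.imwrite("pics/w4t.png",cv2.resize(im,None,fx=6,fy=6,interpolation=cv2.INTER_CUBIC))
E
```

```text
t 4.6 foot in blue [  36.4 -106.2  160.7] yawerr 1.4 w 11.8 Fcorner [ 0.1  0.5 -2.8]
 need rows units: x(down) 2.51 y 1.35 z -4.13 turn 0.31
[684.92991446 135.63166785 217.16540922]
48 [[300.1, 200.8], [344.3, 201.0]] [[302.0, 191.2], [341.7, 191.3]]
52 [[300.4, 199.1], [343.9, 199.2]] [[302.3, 189.8], [341.3, 189.9]]
56 [[300.8, 197.4], [343.4, 197.5]] [[302.6, 188.4], [340.9, 188.6]]
60 [[301.1, 195.7], [342.9, 195.9]] [[302.9, 187.1], [340.5, 187.2]]
```

View pics/w4t.png

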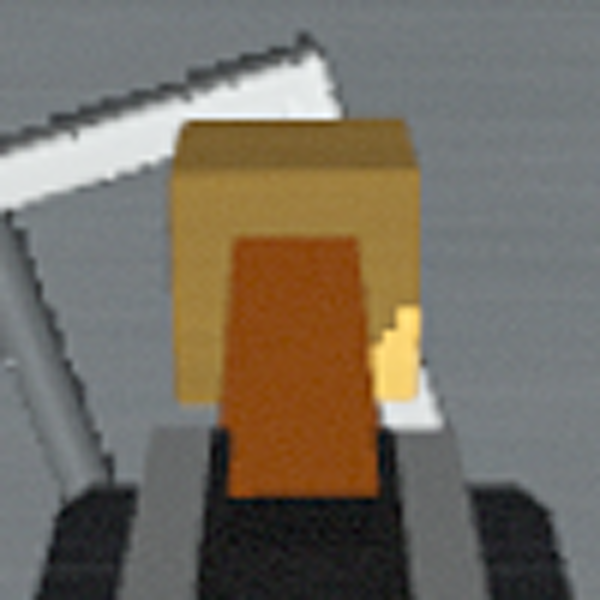

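```bash
sed -i 's/^OZ,OY,H=.*/OZ,OY,H=-1.0,-1.9,56.5/' g.py; python3 -m jog '[[-1,0,0.3,-0.83,0.31],[-1,0,0.3,-0.83,0],[-1,0,0.3,-0.83,0],[-1,0,0.3,-0.83,0],[-1,0,0.2,-0.83,0],[-1,0.5,0,0,0],[-1,0.5,0,0,0],[-1,0,0,0,0]]'; python3 - <<'E'
from g import *
go("blue",-130,-54,20)
E
```

```text
t: 5.4
ee_pos: [504.7, 197.6, 174.3]
tool_rot: [[-0.0, 0.018, 1.0], [0.005, 1.0, -0.018], [-1.0, 0.005, -0.0]]
wrist_force: [-0.5, -0.8, -2.0]
width: 11.8
t 5.4 foot in blue [-143.7  -49.9  117.8] yawerr 0.2 w 11.8 Fcorner [-0.5 -0.8 -2. ]
 need rows units: x(down) 2.44 y -0.11 z 0.34 turn 0.04
```

```bash
python3 -m jog '[[-1,0.4,-0.1,0.34,0],[-1,0.7,0,0,0],[-1,0.7,0,0,0],[-1,0.5,0,0,0],[-1,0,0,0,0]]'; python3 - <<'E'
from g import *
go("blue",-130,-54,3)
I=snap("side","s5",(230,210,400,310),4.5); I=snap("wrist","w5")
E
```

```text
t: 5.9
ee_pos: [518.1, 194.6, 84.8]
tool_rot: [[0.005, 0.016, 1.0], [0.007, 1.0, -0.016], [-1.0, 0.007, 0.005]]
wrist_force: [-0.2, -0.3, -1.7]
width: 11.8
t 5.9 foot in blue [-130.2  -52.6   28.2] yawerr 0.3 w 11.8 Fcorner [-0.2 -0.3 -1.7]
 need rows units: x(down) 0.63 y -0.04 z 0.00 turn 0.06
```

View pics/s5.png

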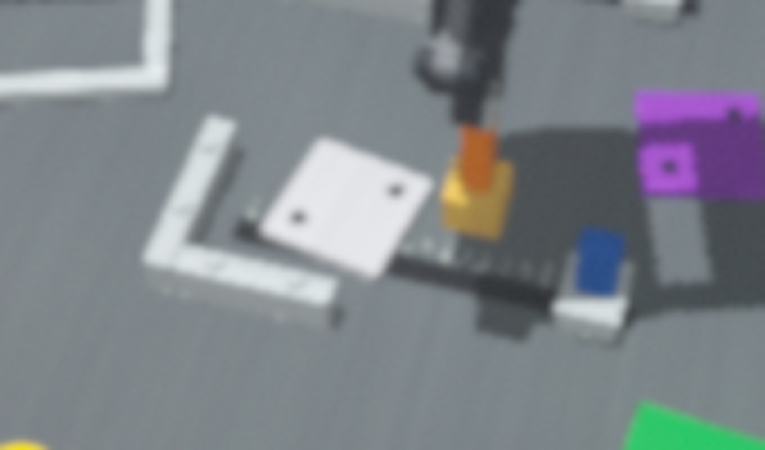

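View pics/w5.png

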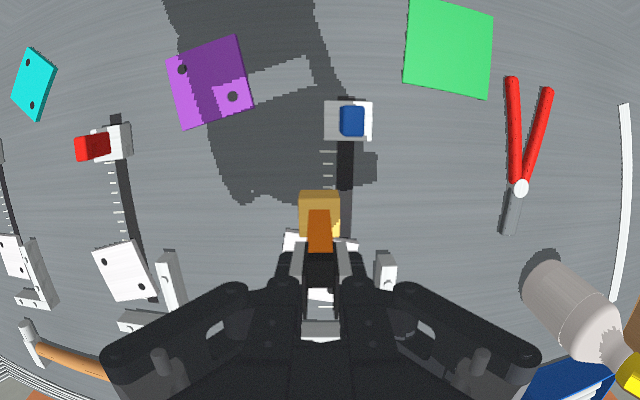

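```bash
python3 -m jog '[[-1,0.4,0,0,0],[-1,0.2,0,0,0],[-1,0,0,0,0]]'; python3 -c '
from g import *
go("blue",-130,-54,2)'
```

```text
t: 6.3
ee_pos: [521.9, 196.0, 68.1]
tool_rot: [[0.016, 0.016, 1.0], [0.01, 1.0, -0.016], [-1.0, 0.01, 0.016]]
wrist_force: [0.8, -0.4, -2.9]
width: 11.7
t 6.3 foot in blue [-126.5  -51.2   11.6] yawerr 0.3 w 11.7 Fcorner [ 0.8 -0.4 -2.9]
 need rows units: x(down) 0.24 y -0.07 z -0.09 turn 0.06
```

```bash
python3 -m jog '[[-1,0.2,-0.07,0,0],[-1,0.05,0,0,0],[-1,0,0,0,0]]'; python3 -c '
from g import *
go("blue",-130,-54,2)'
```

```text
t: 6.6
ee_pos: [523.0, 193.3, 59.8]
tool_rot: [[0.019, 0.016, 1.0], [0.011, 1.0, -0.016], [-1.0, 0.011, 0.019]]
wrist_force: [-0.5, 0.2, -0.9]
width: 11.9
t 6.6 foot in blue [-125.3  -53.8    3.2] yawerr 0.3 w 11.9 Fcorner [-0.5  0.2 -0.9]
 need rows units: x(down) 0.03 y -0.00 z -0.12 turn 0.06
```

```bash
python3 -m jog '[[-1,0.02,0,0.15,0],[-1,0,0,0.15,0],[-1,0.0,0,0.15,0],[-1,0.02,0,0.15,0],[-1,0,0,0.15,0],[-1,0,0,0.15,0],[-1,0,0,0.1,0],[-1,0,0,0,0]]'; python3 -c '
from g import *
go("blue",-78,-54,2)
I=snap("side","s6",(230,210,400,310),4.5)'
```

```text
t: 7.4
ee_pos: [567.0, 192.6, 59.1]
tool_rot: [[0.019, 0.016, 1.0], [0.011, 1.0, -0.016], [-1.0, 0.011, 0.018]]
wrist_force: [0.0, -0.4, -2.1]
width: 12.0
t 7.4 foot in blue [-81.3 -53.6   2.6] yawerr 0.3 w 12.0 Fcorner [ 0.  -0.4 -2.1]
 need rows units: x(down) 0.02 y -0.01 z 0.08 turn 0.06
```

View pics/s6.png

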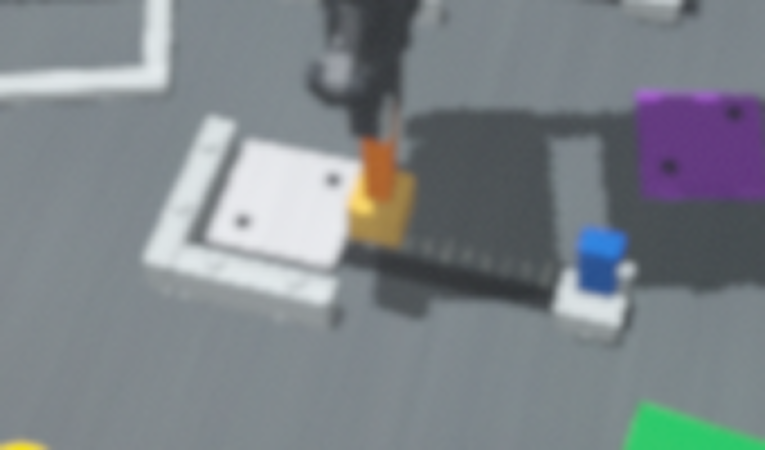

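```bash
python3 -m jog '[[-1,0.01,0,0.06,0],[-1,0,0,0.05,0],[-1,0,0,0.05,0]]'; python3 -c '
from g import *
go("blue",-78,-54,2)'; python3 -m jog '[[-1,0.01,0,0.06,0],[-1,0,0,0.06,0]]'; python3 -c '
from g import *
go("blue",-78,-54,2)'
```

```text
t: 7.75
ee_pos: [572.9, 192.6, 58.8]
tool_rot: [[0.018, 0.016, 1.0], [0.011, 1.0, -0.016], [-1.0, 0.011, 0.017]]
wrist_force: [-4.5, 0.7, 0.3]
width: 11.6
t 7.75 foot in blue [-75.4 -53.5   2.2] yawerr 0.3 w 11.6 Fcorner [-4.6  0.6  0.3]
 need rows units: x(down) 0.01 y -0.01 z -0.06 turn 0.06
t: 7.95
ee_pos: [576.3, 192.7, 58.2]
tool_rot: [[0.013, 0.016, 1.0], [0.01, 1.0, -0.016], [-1.0, 0.01, 0.013]]
wrist_force: [-6.6, 0.2, 1.3]
width: 11.7
t 7.95 foot in blue [-72.  -53.4   1.7] yawerr 0.3 w 11.7 Fcorner [-6.6  0.   1.3]
 need rows units: x(down) -0.01 y -0.02 z -0.15 turn 0.06
```

```bash
python3 -c '
from g import *
I=snap("side","s7",(230,210,400,310),4.5);I=snap("wrist","w7",(220,140,420,290),4)'
```

```text
(no output)
```

View pics/s7.png

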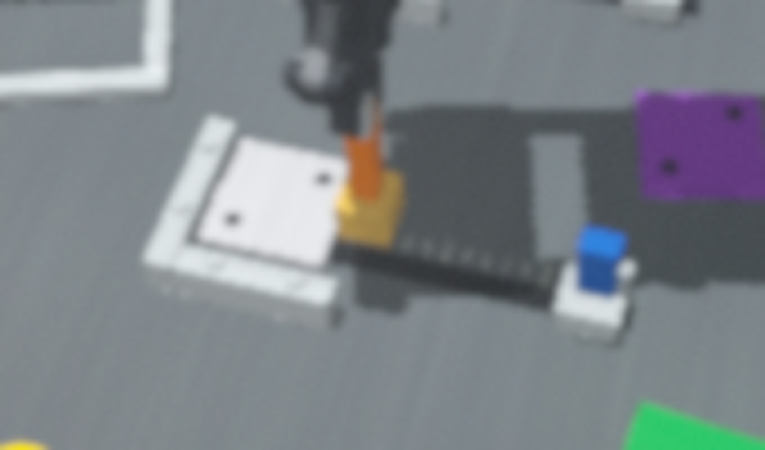

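View pics/w7.png

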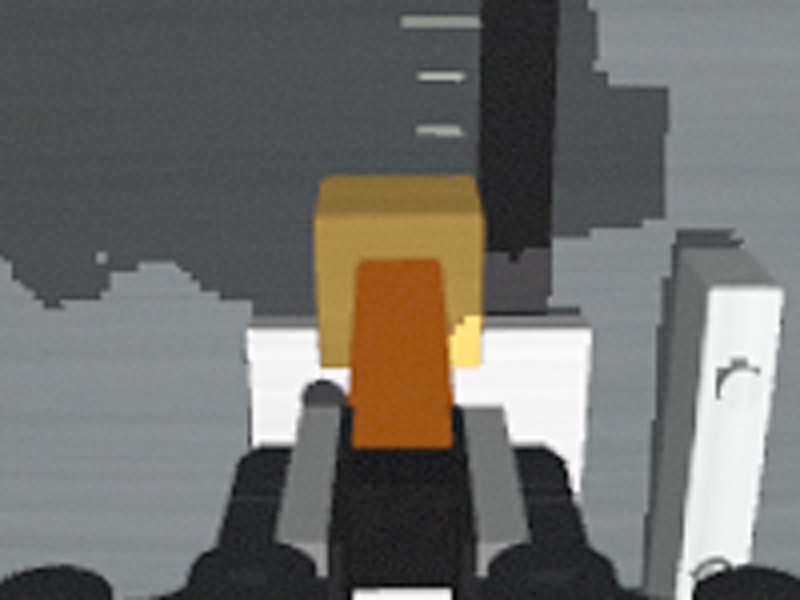

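```bash
python3 -m jog '[[-1,-0.1,0,-0.3,0],[-1,-0.1,0,-0.3,0],[-1,0,-0.5,0,0],[-1,0,-0.5,0,0],[-1,0,-0.5,0,0],[-1,0,0,0,0]]' 120; python3 -c '
from g import *
go("blue",-34,-114,2)'
```

```text
t: 8.65
ee_pos: [552.0, 131.7, 66.1]
tool_rot: [[0.017, 0.014, 1.0], [0.011, 1.0, -0.014], [-1.0, 0.011, 0.017]]
wrist_force: [0.2, -0.7, -2.4]
width: 10.9
t 8.65 foot in blue [ -95.  -114.8    9.6] yawerr 0.4 w 10.9 Fcorner [ 0.2 -0.7 -2.4]
 need rows units: x(down) 0.22 y 0.01 z 1.52 turn 0.08
```

```bash
python3 -m jog '[[-1,0,0,0.5,0],[-1,0,0,0.5,0],[-1,0,0,0.6,0.08],[-1,0.15,0,0,0],[-1,0.1,0,0,0],[-1,0.1,0,0,0]]'; python3 -m jog '[[-1,0.1,0,0,0],[-1,0.1,0,0,0]]'; python3 -c '
from g import *
go("blue",-34,-114,2);I=snap("wrist","w8",(220,140,420,290),4)'
```

```text
t: 9.25
ee_pos: [621.0, 133.1, 56.5]
tool_rot: [[0.025, 0.02, 0.999], [0.012, 1.0, -0.021], [-1.0, 0.012, 0.025]]
wrist_force: [-9.1, -2.9, 51.3]
width: 11.0
t: 9.45
ee_pos: [623.3, 133.6, 56.8]
tool_rot: [[0.034, 0.019, 0.999], [0.012, 1.0, -0.02], [-0.999, 0.012, 0.034]]
wrist_force: [-15.5, -6.2, 35.9]
width: 10.8
t 9.45 foot in blue [ -23.8 -111.5    0.3] yawerr 0.1 w 10.8 Fcorner [-15.4  -6.5  35.9]
 need rows units: x(down) -0.05 y -0.06 z -0.25 turn 0.02
```

View pics/w8.png

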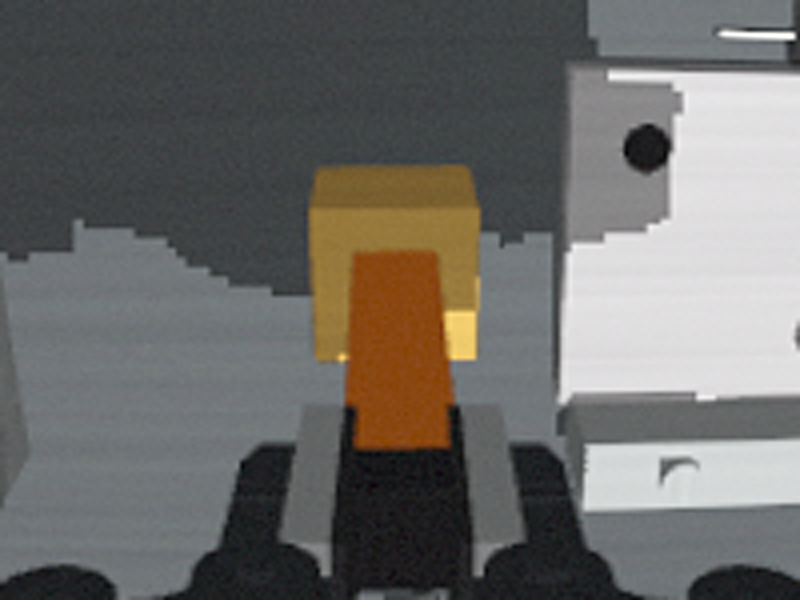

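```bash
python3 -m jog '[[-1,-0.06,0,-0.2,0],[-1,-0.03,0,0,0],[-1,0,0.15,0,0],[-1,0,0.15,0,0],[-1,0,0.15,0,0],[-1,0,0.15,0,0],[-1,0,0.1,0,0],[-1,0,0,0,0]]'; python3 -c '
from g import *
go("blue",-34,-78,2);I=snap("wrist","w9",(220,100,420,250),4)'
```

```text
t: 10.3
ee_pos: [614.1, 165.3, 60.2]
tool_rot: [[0.033, 0.018, 0.999], [0.011, 1.0, -0.018], [-0.999, 0.012, 0.033]]
wrist_force: [0.9, -0.8, -2.0]
width: 10.6
t 10.3 foot in blue [-33.7 -79.9   3.7] yawerr 0.2 w 10.6 Fcorner [ 1.  -0.7 -2. ]
 need rows units: x(down) 0.04 y 0.05 z -0.01 turn 0.04
```

View pics/w9.png

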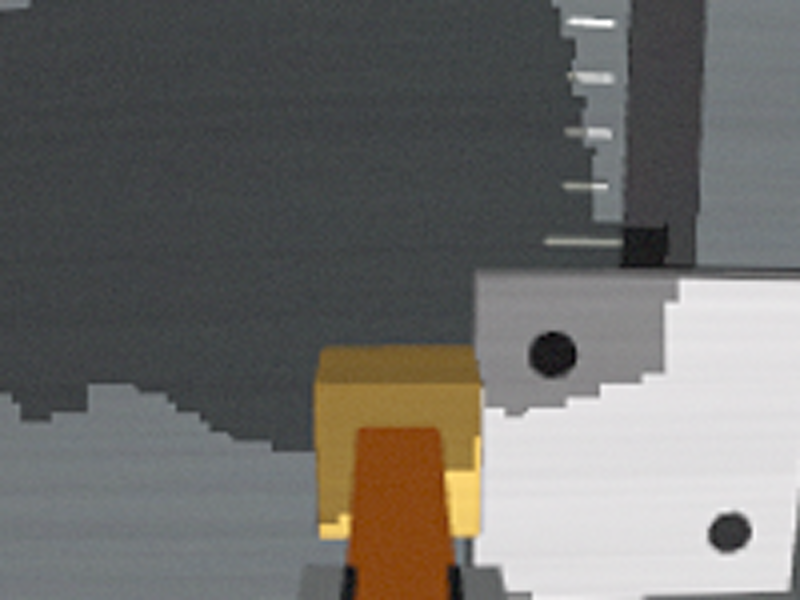

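```bash
python3 -m jog '[[-1,0.01,0.06,0,0],[-1,0,0.06,0,0],[-1,0,0.06,0,0]]'; python3 -c '
from g import *
go("blue",-34,-78,2)';  python3 -m jog '[[-1,0,0.06,0,0],[-1,0,0.06,0,0]]'; python3 -c '
from g import *
go("blue",-34,-78,2);I=snap("wrist","w10",(220,100,420,250),4);I=snap("side","s10",(230,210,400,310),4.5)'
```

```text
t: 10.65
ee_pos: [614.2, 169.5, 60.0]
tool_rot: [[0.032, 0.018, 0.999], [0.006, 1.0, -0.019], [-0.999, 0.007, 0.032]]
wrist_force: [-2.0, -13.4, 3.4]
width: 10.9
t 10.65 foot in blue [-33.6 -75.7   3.4] yawerr 0.1 w 10.9 Fcorner [ -1.7 -13.4   3.4]
 need rows units: x(down) 0.04 y -0.06 z -0.01 turn 0.03
t: 10.85
ee_pos: [614.2, 170.3, 60.1]
tool_rot: [[0.03, 0.019, 0.999], [-0.001, 1.0, -0.019], [-1.0, -0.0, 0.03]]
wrist_force: [-2.3, -13.9, 2.7]
width: 10.7
t 10.85 foot in blue [-33.7 -74.9   3.6] yawerr 0.1 w 10.7 Fcorner [ -2.  -14.    2.7]
 need rows units: x(down) 0.04 y -0.08 z -0.01 turn 0.02
```

View pics/w10.png

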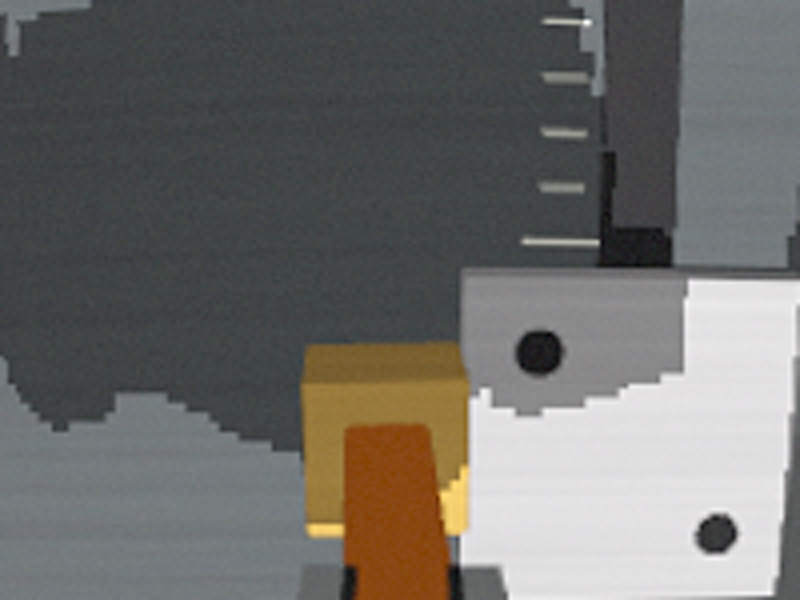

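View pics/s10.png

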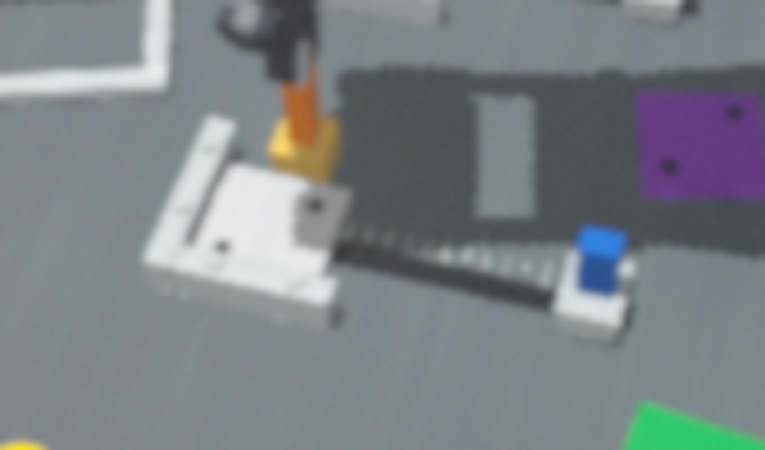

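```bash
python3 -m jog '[[-1,0,-0.4,0,0],[-1,-0.5,-0.3,0,0],[-1,-0.7,-0.2,0,0],[-1,0,-1,-0.1,0],[-1,0,-1,-0.1,0],[-1,0,-1,-0.1,0],[-1,0,-1,-0.1,0],[-1,0,-1,0,0],[-1,0,-0.5,0,0],[-1,0,0,0,0]]'; python3 -c '
from g import *
go("red",-54,-118,15)'
```

```text
t: 11.95
ee_pos: [589.4, -99.2, 109.1]
tool_rot: [[0.033, 0.021, 0.999], [0.002, 1.0, -0.021], [-0.999, 0.002, 0.033]]
wrist_force: [-0.0, -0.4, -1.9]
width: 10.9
t 11.95 foot in red [ -62.  -142.3   52.6] yawerr -2.6 w 10.9 Fcorner [-0.1 -0.4 -1.9]
 need rows units: x(down) 0.95 y 0.62 z 0.14 turn -0.57
```

```bash
python3 -m jog '[[-1,0.4,0.3,0.2,-0.57],[-1,0.6,0.3,0.1,0],[-1,0.3,0,0,0],[-1,0,0,0,0]]'; python3 -c '
from g import *
go("red",-54,-118,3);I=snap("wrist","w11",(200,80,460,270),3)'
```

```text
t: 12.35
ee_pos: [603.8, -74.9, 57.2]
tool_rot: [[0.036, -0.024, 0.999], [0.002, 1.0, 0.024], [-0.999, 0.002, 0.036]]
wrist_force: [-0.4, -0.1, -2.4]
width: 11.0
t 12.35 foot in red [ -47.  -118.4    0.7] yawerr -0.0 w 11.0 Fcorner [-0.4 -0.1 -2.4]
 need rows units: x(down) -0.06 y 0.01 z -0.17 turn -0.01
```

View pics/w11.png

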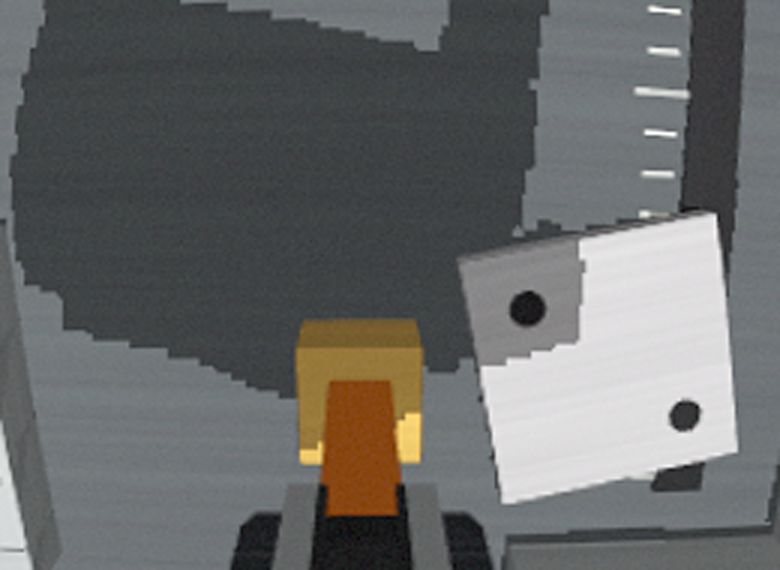

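```bash
python3 -m jog '[[-1,-0.06,0.1,-0.17,0],[-1,0,0.15,0,0],[-1,0,0.15,0,0],[-1,0,0.15,0,0],[-1,0,0.15,0,0],[-1,0,0.15,0,0],[-1,0,0.1,0,0],[-1,0,0,0,0]]'; python3 -c '
from g import *
go("red",-54,-78,2);I=snap("wrist","w12",(200,80,460,270),3)'
```

```text
t: 13.2
ee_pos: [596.0, -34.4, 63.7]
tool_rot: [[0.04, -0.024, 0.999], [0.001, 1.0, 0.023], [-0.999, 0.0, 0.04]]
wrist_force: [-1.0, -2.2, -1.2]
width: 11.2
t 13.2 foot in red [-53.8 -77.8   7.2] yawerr -0.1 w 11.2 Fcorner [-1.1 -2.2 -1.2]
 need rows units: x(down) 0.13 y -0.01 z -0.01 turn -0.01
```

View pics/w12.png

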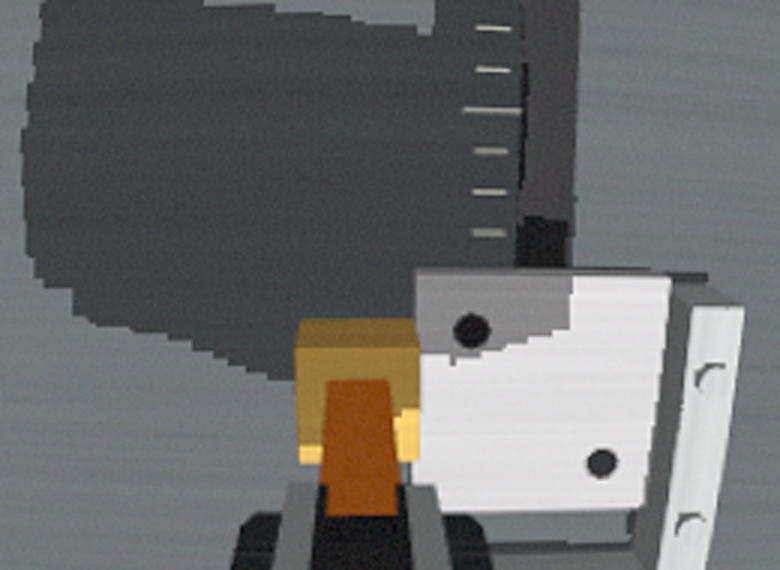

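```bash
python3 -m jog '[[-1,0.12,0.0,0,0],[-1,0.02,0.06,0,0],[-1,0,0.06,0,0],[-1,0,0.06,0,0]]'; python3 -c '
from g import *
go("red",-54,-78,2)'
```

```text
t: 13.65
ee_pos: [596.8, -31.7, 58.3]
tool_rot: [[0.042, -0.022, 0.999], [-0.005, 1.0, 0.023], [-0.999, -0.006, 0.042]]
wrist_force: [-1.7, -13.3, 2.2]
width: 11.0
t 13.65 foot in red [-52.9 -75.1   1.7] yawerr -0.1 w 11.0 Fcorner [ -2.  -13.3   2.2]
 need rows units: x(down) -0.01 y -0.07 z -0.03 turn -0.02
```

```bash
python3 -m jog '[[-1,0,-0.4,0,0],[-1,-0.7,-0.4,0,0],[-1,-0.6,-0.4,0,0],[-1,0,-1,-0.05,-0.3],[-1,0,-1,-0.05,-0.3],[-1,0,-1,-0.05,0],[-1,0,-1,-0.05,0],[-1,0,-1,0,0],[-1,0,-0.8,0,0],[-1,0,0,0,0]]'; python3 -c '
from g import *
go("yellow",-54,-122,15)'
```

```text
t: 14.65
ee_pos: [598.7, -327.8, 110.3]
tool_rot: [[0.041, -0.071, 0.997], [0.0, 0.997, 0.071], [-0.999, -0.003, 0.041]]
wrist_force: [1.0, -0.1, -2.1]
width: 10.8
t 14.65 foot in yellow [ -55.7 -153.    53.8] yawerr -0.1 w 10.8 Fcorner [ 1.  -0.2 -2.1]
 need rows units: x(down) 0.97 y 0.78 z 0.00 turn -0.03
```

```bash
python3 -m jog '[[-1,0.5,0.4,0,0],[-1,0.5,0.4,0,0],[-1,0.2,0,0,0],[-1,0,0,0,0]]'; python3 -c '
from g import *
go("yellow",-58,-118,3);I=snap("wrist","w13",(200,80,460,270),3)'
```

```text
t: 15.05
ee_pos: [597.0, -298.3, 59.6]
tool_rot: [[0.041, -0.067, 0.997], [0.002, 0.998, 0.067], [-0.999, -0.001, 0.041]]
wrist_force: [-0.5, 0.3, -1.6]
width: 11.1
t 15.05 foot in yellow [ -55.3 -123.4    3.1] yawerr -0.4 w 11.1 Fcorner [-0.4  0.3 -1.6]
 need rows units: x(down) 0.00 y 0.14 z -0.07 turn -0.08
```

View pics/w13.png

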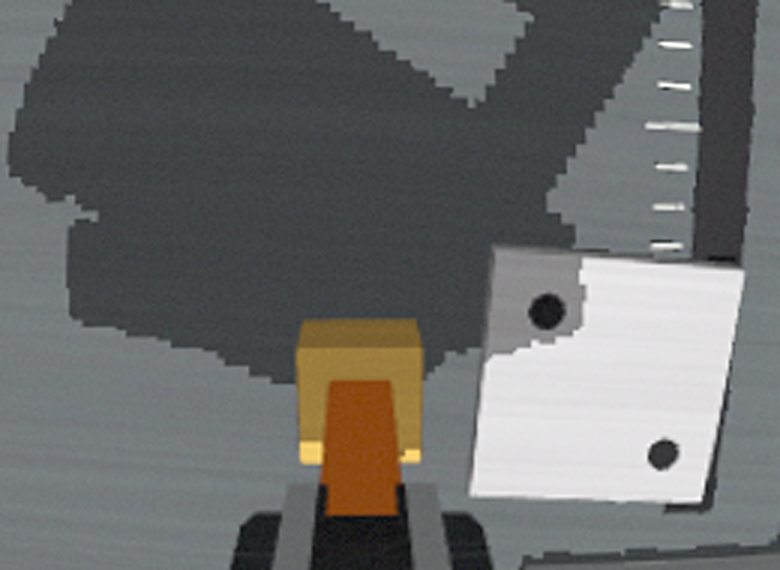

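Foot is alongside the yellow plate. Push +y.

```bash
python3 -m jog '[[-1,0,0.15,-0.05,-0.08],[-1,0.02,0.15,0,0],[-1,0,0.15,0,0],[-1,0.02,0.15,0,0],[-1,0,0.15,0,0],[-1,0.02,0.15,0,0],[-1,0,0.12,0,0],[-1,0,0,0,0]]'; python3 -c '
from g import *
go("yellow",-54,-78,2)';python3 -m jog '[[-1,0.02,0.05,0,0],[-1,0,0.05,0,0]]'; python3 -c '
from g import *
go("yellow",-54,-78,2)'
```

```text
t: 15.9
ee_pos: [593.4, -256.0, 61.3]
tool_rot: [[0.047, -0.074, 0.996], [-0.001, 0.997, 0.074], [-0.999, -0.005, 0.047]]
wrist_force: [0.3, -0.3, -2.8]
width: 10.5
t 15.9 foot in yellow [-55.8 -81.    4.7] yawerr 0.0 w 10.5 Fcorner [ 0.3 -0.3 -2.8]
 need rows units: x(down) 0.07 y 0.08 z 0.04 turn 0.01
t: 16.1
ee_pos: [593.2, -252.4, 60.6]
tool_rot: [[0.048, -0.074, 0.996], [-0.002, 0.997, 0.074], [-0.999, -0.006, 0.047]]
wrist_force: [0.1, -5.0, -2.7]
width: 11.3
t 16.1 foot in yellow [-55.7 -77.4   4.1] yawerr 0.0 w 11.3 Fcorner [-0.2 -5.  -2.7]
 need rows units: x(down) 0.05 y -0.02 z 0.04 turn 0.01
```

```bash
python3 -m jog '[[-1,0.03,0.06,0,0],[-1,0,0.06,0,0],[-1,0,0.05,0,0]]'; python3 -c '
from g import *
s=bot.sense();print(s["joint_positions"])
go("yellow",-54,-78,2);I=snap("wrist","w14",(200,80,460,270),3)'
```

```text
t: 16.4
ee_pos: [593.2, -250.3, 60.8]
tool_rot: [[0.051, -0.073, 0.996], [-0.011, 0.997, 0.073], [-0.999, -0.015, 0.05]]
wrist_force: [-0.5, -11.4, -2.6]
width: 11.1
[ -26.43278716   35.82989046   81.02617365    0.83172765   60.23090444
 -121.01628588]
t 16.4 foot in yellow [-55.5 -75.3   4.3] yawerr 0.0 w 11.1 Fcorner [ -1.3 -11.3  -2.6]
 need rows units: x(down) 0.06 y -0.07 z 0.03 turn 0.00
```

View pics/w14.png

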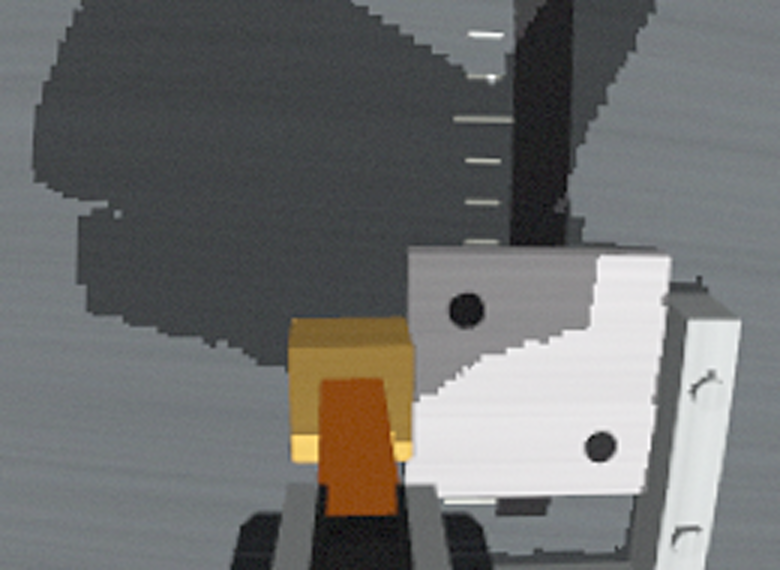

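```bash
python3 -m jog '[[-1,0,-0.4,0,0],[-1,-0.8,-0.2,0,0],[-1,-0.8,0,-0.3,0],[-1,0,0,-0.5,1],[-1,0,0,0,1],[-1,0,0,0,1],[-1,0,0,0,1],[-1,0,0,0,1],[-1,0,0,0,1],[-1,0,0,0,1]]';python3 -m jog '[[-1,0,0,0,1],[-1,0,0,0,1],[-1,0,0,0,1],[-1,0,0,0,1],[-1,0,0,0,1],[-1,0,0,0,1],[-1,0,0,0,1],[-1,0,0,0,1],[-1,0,0,0,1],[-1,0,0,0,1]]'; python3 -c '
from g import *
s=bot.sense();print(s["joint_positions"])
go("yellow",-108,-32,20,-90)'
```

```text
t: 17.45
ee_pos: [557.6, -282.6, 125.1]
tool_rot: [[0.049, 0.489, 0.871], [-0.006, 0.872, -0.49], [-0.999, 0.018, 0.046]]
wrist_force: [0.6, -0.3, -2.0]
width: 11.4
t: 18.45
ee_pos: [556.7, -288.2, 123.5]
tool_rot: [[0.047, 0.975, 0.218], [0.0, 0.218, -0.976], [-0.999, 0.046, 0.01]]
wrist_force: [-0.3, -0.1, -2.6]
width: 10.7
[-31.31783246  29.99486454  81.12216194   1.53635099  66.60735169
 -44.52102077]
t 18.45 foot in yellow [ -95.7 -107.8   66.9] yawerr 8.4 w 10.7 Fcorner [-0.3 -0.1 -2.6]
 need rows units: x(down) 1.15 y -0.09 z -2.00 turn 1.83
```

```bash
python3 -m jog '[[-1,0,0,-0.5,1],[-1,0,0,-0.5,0.83],[-1,0,0,-0.5,0],[-1,0,0,-0.4,0],[-1,0,0,0,0]]'; python3 -c '
from g import *
go("yellow",-108,-32,15,-90)'
```

```text
t: 18.95
ee_pos: [546.6, -213.3, 122.3]
tool_rot: [[0.046, 0.997, 0.061], [0.003, 0.061, -0.998], [-0.999, 0.046, -0.0]]
wrist_force: [0.0, 0.0, -1.0]
width: 11.1
t 18.95 foot in yellow [-100.2  -32.1   65.8] yawerr -0.7 w 11.1 Fcorner [ 0.  0. -1.]
 need rows units: x(down) 1.26 y -0.28 z -0.07 turn -0.15
```

```bash
python3 -m jog '[[-1,0.3,-0.28,-0.07,-0.15],[-1,0.4,0,0,0],[-1,0.4,0,0,0],[-1,0.2,0,0,0],[-1,0,0,0,0]]'; python3 -c '
from g import *
go("yellow",-108,-32,2,-90);I=snap("wrist","w15",(200,80,460,270),3);I=snap("side","s15",(290,100,430,190),5)'
```

```text
t: 19.45
ee_pos: [538.5, -213.9, 69.1]
tool_rot: [[0.048, 0.996, 0.075], [0.002, 0.075, -0.997], [-0.999, 0.048, 0.001]]
wrist_force: [0.4, 0.4, -0.7]
width: 11.0
t 19.45 foot in yellow [-108.3  -32.1   12.6] yawerr 0.1 w 11.0 Fcorner [ 0.4  0.3 -0.7]
 need rows units: x(down) 0.27 y -0.03 z -0.07 turn 0.02
```

View pics/w15.png

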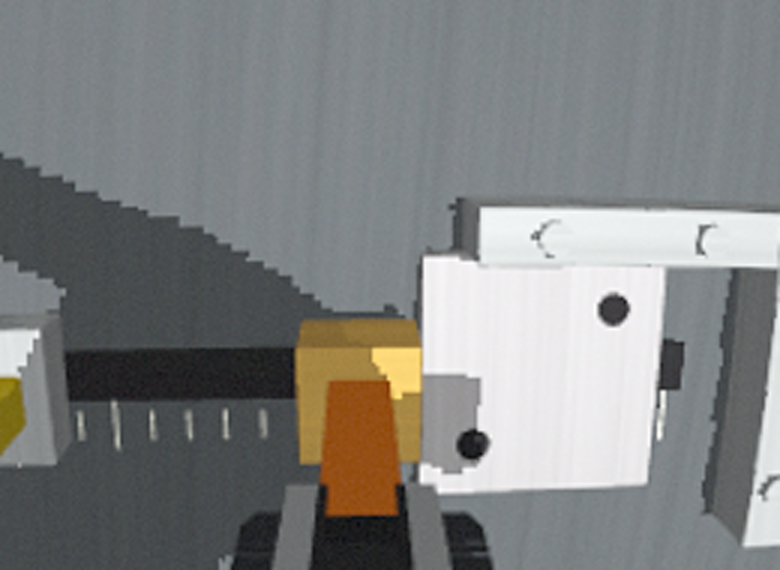

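View pics/s15.png

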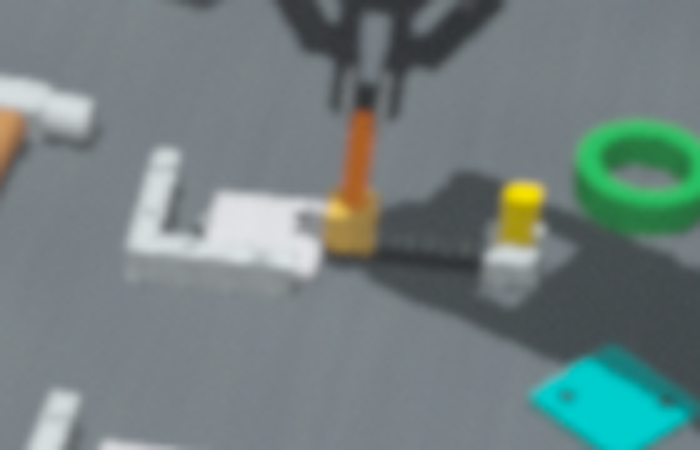

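```bash
python3 - <<'E'
s=open("g.py").read()
s=s.replace("-np.array([0,0,H_]); r=foot-o","+T[:,0]*H_; r=foot-o").replace("d=tgt-p","d=o+ex*cx+ey*cy+np.array([0,0,h])-foot")
open("g.py","w").write(s)
E
python3 -m jog '[[-1,0.1,-0.25,0,0],[-1,0.2,0,0,0],[-1,0.02,0,0,0],[-1,0,0,0,0]]'; python3 -c '
from g import *
go("yellow",-78,-32,2,-90)'
```

```text
t: 19.95
ee_pos: [529.3, -215.4, 57.8]
tool_rot: [[0.052, 0.996, 0.074], [0.0, 0.074, -0.997], [-0.999, 0.052, 0.004]]
wrist_force: [-0.4, 0.3, -2.5]
width: 11.0
t 19.95 foot in yellow [-114.6  -33.1    1.3] yawerr 0.1 w 11.0 Fcorner [-0.3  0.4 -2.5]
 need rows units: x(down) 0.03 y 0.92 z -0.03 turn 0.01
```

```bash
python3 -m jog '[[-1,0.0,0.15,-0.03,0],[-1,0.01,0.15,0,0],[-1,0.01,0.15,0,0],[-1,0.01,0.15,0,0],[-1,0.01,0.12,0,0],[-1,0.01,0.05,0,0],[-1,0,0,0,0]]'; python3 -c '
from g import *
go("yellow",-78,-32,2,-90)';python3 -m jog '[[-1,0.01,0.06,0,0],[-1,0.01,0.06,0,0]]'; python3 -c '
from g import *
go("yellow",-78,-32,2,-90);I=snap("wrist","w16",(200,80,460,270),3)'
```

```text
t: 20.65
ee_pos: [563.4, -211.4, 57.7]
tool_rot: [[0.052, 0.996, 0.075], [-0.0, 0.075, -0.997], [-0.999, 0.051, 0.004]]
wrist_force: [-0.4, -0.2, -1.4]
width: 10.5
t 20.65 foot in yellow [-80.4 -31.6   1.1] yawerr 0.1 w 10.5 Fcorner [-0.4 -0.2 -1.4]
 need rows units: x(down) -0.02 y 0.06 z 0.01 turn 0.02
t: 20.85
ee_pos: [567.4, -211.1, 57.0]
tool_rot: [[0.049, 0.996, 0.075], [0.0, 0.075, -0.997], [-0.999, 0.049, 0.003]]
wrist_force: [-12.4, -0.6, 8.3]
width: 10.7
t 20.85 foot in yellow [-76.5 -31.6   0.5] yawerr 0.1 w 10.7 Fcorner [-12.4   0.3   8.3]
 need rows units: x(down) -0.04 y -0.03 z 0.01 turn 0.02
```

View pics/w16.png

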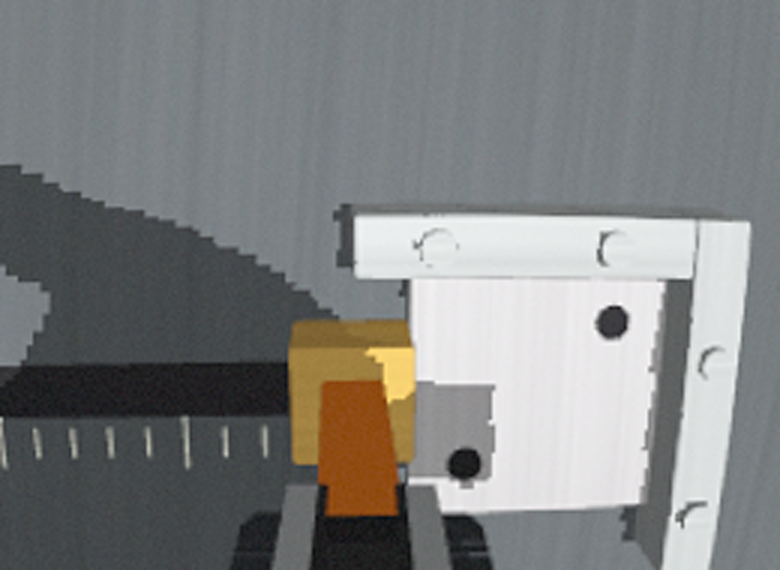

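```bash
python3 -m jog '[[-1,0,-0.4,0,0],[-1,-0.7,-0.2,0,0],[-1,-0.7,0,-0.3,0],[-1,0,0,-0.9,0],[-1,0,0,-0.9,0],[-1,0,0,-0.9,0.3],[-1,0,0,-0.9,0.3],[-1,0,0,-0.8,0],[-1,0,0,-0.5,0],[-1,0,0,0,0]]'; python3 -c '
from g import *
go("red",-103,-32,15,-90)'
```

```text
t: 21.9
ee_pos: [529.8, 1.3, 115.9]
tool_rot: [[0.059, 0.998, 0.021], [-0.0, 0.021, -1.0], [-0.998, 0.059, 0.002]]
wrist_force: [0.6, -0.4, -1.6]
width: 11.1
t 21.9 foot in red [-116.6  -37.6   59.4] yawerr -0.2 w 11.1 Fcorner [ 0.6 -0.4 -1.6]
 need rows units: x(down) 1.13 y 0.27 z -0.14 turn -0.04
```

```bash
python3 -m jog '[[-1,0.4,0.27,-0.14,0],[-1,0.5,0,0,0],[-1,0.2,0,0,0],[-1,0.1,0,0,0],[-1,0.1,0,0,0]]'; python3 -c '
from g import *
go("red",-103,-32,2,-90);I=snap("wrist","w17",(200,80,460,270),3)'
```

```text
t: 22.4
ee_pos: [545.7, 5.9, 65.0]
tool_rot: [[0.064, 0.998, 0.021], [-0.0, 0.021, -1.0], [-0.998, 0.064, 0.002]]
wrist_force: [0.9, -0.1, -1.3]
width: 11.4
t 22.4 foot in red [-100.4  -33.4    8.5] yawerr -0.2 w 11.4 Fcorner [ 0.9 -0.1 -1.3]
 need rows units: x(down) 0.16 y -0.07 z -0.03 turn -0.04
```

View pics/w17.png

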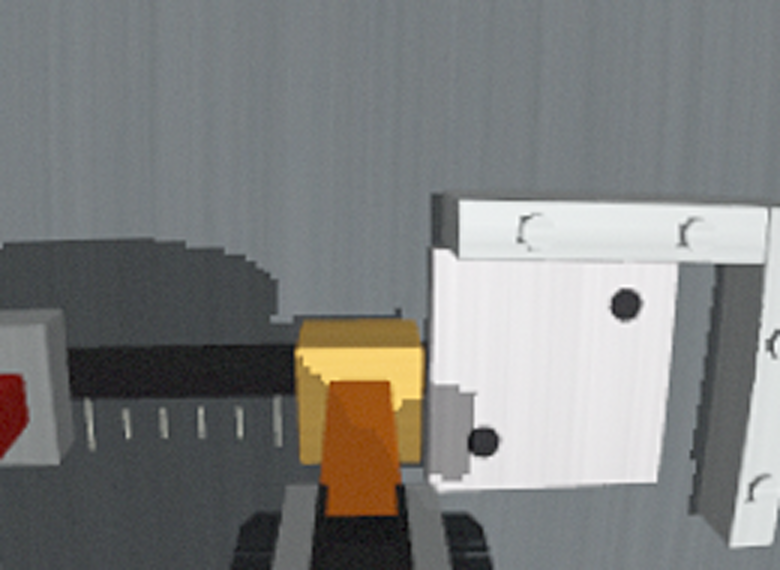

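```bash
python3 -m jog '[[-1,0.15,-0.1,0,0],[-1,0.1,0,0,0],[-1,0.1,0,0,0],[-1,0.1,0,0,0]]'; python3 -c '
from g import *
go("red",-78,-32,2,-90)'
```

```text
t: 22.85
ee_pos: [546.9, 5.9, 56.7]
tool_rot: [[0.077, 0.997, 0.021], [-0.0, 0.021, -1.0], [-0.997, 0.077, 0.002]]
wrist_force: [-18.8, 3.5, 49.6]
width: 11.1
t 22.85 foot in red [-98.4 -33.5   0.2] yawerr -0.2 w 11.1 Fcorner [-18.7   4.   49.6]
 need rows units: x(down) -0.01 y 0.51 z -0.04 turn -0.05
```

```bash
python3 -m jog '[[-1,-0.1,0,0,0],[-1,0,0.15,0,0],[-1,0.01,0.15,0,0],[-1,0.01,0.1,0,0],[-1,0,0.05,0,0],[-1,0,0,0,0]]'; python3 -c '
from g import *
go("red",-78,-32,2,-90)'
```

```text
t: 23.45
ee_pos: [565.8, 6.0, 61.7]
tool_rot: [[0.077, 0.997, 0.021], [-0.0, 0.021, -1.0], [-0.997, 0.077, 0.002]]
wrist_force: [0.1, 0.0, -2.5]
width: 11.6
t 23.45 foot in red [-79.5 -33.8   5.2] yawerr -0.2 w 11.6 Fcorner [ 0.1  0.  -2.5]
 need rows units: x(down) 0.08 y 0.03 z -0.05 turn -0.05
```

```bash
python3 -m jog '[[-1,0.08,-0.05,0,0],[-1,0.03,0.06,0,0],[-1,0.01,0.06,0,0],[-1,0.01,0.06,0,0]]'; python3 -c '
from g import *
go("red",-78,-32,2,-90)';python3 -m jog '[[-1,0.01,0.06,0,0]]'; python3 -c '
from g import *
go("red",-78,-32,2,-90);I=snap("wrist","w18",(200,80,460,270),3)'
```

```text
t: 23.85
ee_pos: [569.5, 6.2, 57.1]
tool_rot: [[0.072, 0.997, 0.021], [-0.0, 0.021, -1.0], [-0.997, 0.072, 0.002]]
wrist_force: [-15.8, -0.6, 14.8]
width: 11.2
t 23.85 foot in red [-76.1 -33.7   0.6] yawerr -0.2 w 11.2 Fcorner [-15.8  -0.2  14.8]
 need rows units: x(down) -0.04 y -0.04 z -0.04 turn -0.04
t: 23.95
ee_pos: [570.2, 6.2, 56.9]
tool_rot: [[0.067, 0.997, 0.021], [-0.0, 0.021, -1.0], [-0.998, 0.067, 0.002]]
wrist_force: [-18.0, -0.5, 16.5]
width: 10.9
t 23.95 foot in red [-75.6 -33.7   0.4] yawerr -0.2 w 10.9 Fcorner [-18.   -0.   16.5]
 need rows units: x(down) -0.04 y -0.06 z -0.04 turn -0.04
```

View pics/w18.png

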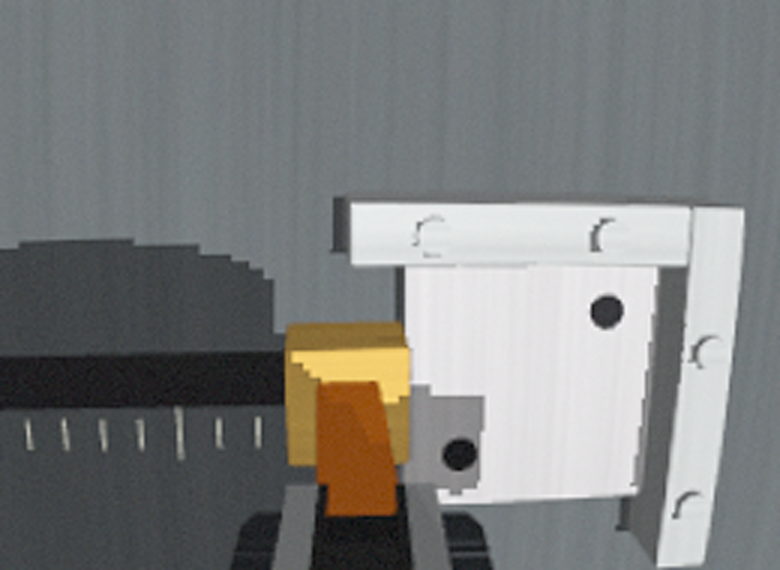

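```bash
python3 -m jog '[[-1,-0.05,-0.4,0,0],[-1,-0.8,-0.2,0,0],[-1,-0.8,0,-0.3,0],[-1,0,0,-0.9,0],[-1,0,0,-0.9,0],[-1,0,0,-0.9,0.3],[-1,0,0,-0.9,0.25],[-1,0,0,-0.7,0],[-1,0,0,-0.3,0],[-1,0,0,0,0]]'; python3 -c '
from g import *
go("blue",-97,-34,15,-90)'
```

```text
t: 25.0
ee_pos: [538.1, 208.1, 121.8]
tool_rot: [[0.066, 0.997, -0.027], [0.0, -0.027, -1.0], [-0.998, 0.066, -0.002]]
wrist_force: [-0.4, -0.5, -2.2]
width: 10.9
t 25.0 foot in blue [-107.7  -35.7   65.3] yawerr -0.3 w 10.9 Fcorner [-0.4 -0.5 -2.2]
 need rows units: x(down) 1.27 y 0.18 z -0.04 turn -0.07
```

```bash
python3 -m jog '[[-1,0.5,0,-0.04,0],[-1,0.5,0,0,0],[-1,0.3,0,0,0],[-1,0.15,0,0,0],[-1,0,0,0,0]]'; python3 -c '
from g import *
go("blue",-97,-34,3,-90);I=snap("wrist","w19",(200,80,460,270),3)'
```

```text
t: 25.5
ee_pos: [542.9, 205.3, 62.1]
tool_rot: [[0.067, 0.997, -0.029], [-0.0, -0.029, -1.0], [-0.998, 0.067, -0.002]]
wrist_force: [-0.6, 1.0, -1.4]
width: 11.4
t 25.5 foot in blue [-102.8  -38.4    5.6] yawerr -0.5 w 11.4 Fcorner [-0.6  0.9 -1.4]
 need rows units: x(down) 0.07 y 0.14 z -0.11 turn -0.11
```

View pics/w19.png

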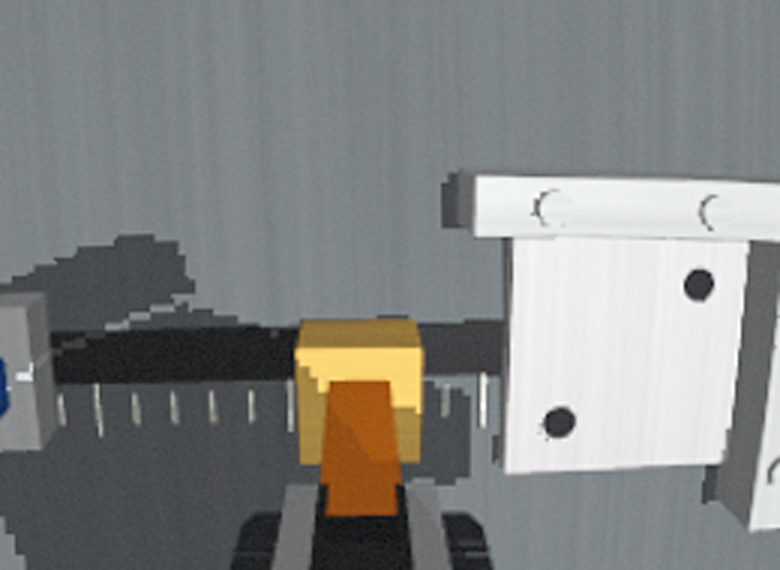

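```bash
python3 -m jog '[[-1,0.06,0.1,-0.11,-0.1],[-1,0.03,0.15,0,0],[-1,0.01,0.15,0,0],[-1,0.01,0.12,0,0],[-1,0.01,0.05,0,0],[-1,0.01,0,0,0]]'; python3 -c '
from g import *
go("blue",-78,-34,2,-90)'
```

```text
t: 26.15
ee_pos: [568.6, 209.8, 61.0]
tool_rot: [[0.068, 0.997, -0.021], [0.001, -0.021, -1.0], [-0.998, 0.068, -0.002]]
wrist_force: [-4.2, -0.2, -0.5]
width: 11.0
t 26.15 foot in blue [-77.2 -33.3   4.6] yawerr 0.0 w 11.0 Fcorner [-4.2 -0.2 -0.5]
 need rows units: x(down) 0.06 y -0.03 z 0.02 turn 0.00
```

```bash
python3 -m jog '[[-1,0.05,0,0,0],[-1,0.01,0.05,0,0],[-1,0.01,0.05,0,0]]'; python3 -c '
from g import *
go("blue",-78,-34,2,-90)'; python3 -m jog '[[-1,0,0.04,0,0],[-1,0,-0.4,0,0],[-1,-0.8,-0.1,0,0],[-1,-1,0,-0,0],[-1,-1,0,0,0],[-1,-0.6,0,0,0],[-1,0,0,0,0]]'; python3 -c '
from g import *
go("blue",-78,-34,2,-90);I=snap("wrist","w20")'
```

```text
t: 26.45
ee_pos: [570.4, 209.8, 57.4]
tool_rot: [[0.06, 0.998, -0.021], [-0.0, -0.021, -1.0], [-0.998, 0.06, -0.001]]
wrist_force: [-11.9, -0.0, 3.0]
width: 11.3
t 26.45 foot in blue [-75.8 -33.3   0.9] yawerr 0.0 w 11.3 Fcorner [-11.9  -0.3   3. ]
 need rows units: x(down) -0.03 y -0.05 z 0.02 turn 0.00
t: 27.15
ee_pos: [544.1, 210.5, 197.3]
tool_rot: [[0.063, 0.998, -0.021], [0.0, -0.021, -1.0], [-0.998, 0.063, -0.002]]
wrist_force: [0.2, 0.3, -2.9]
width: 10.8
t 27.15 foot in blue [-102.   -33.2  140.8] yawerr 0.0 w 10.8 Fcorner [ 0.2  0.3 -2.9]
 need rows units: x(down) 3.50 y 0.38 z 0.03 turn 0.00
```

View pics/w20.png

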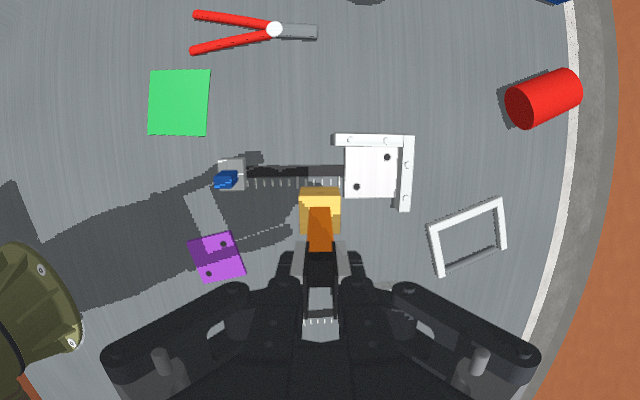

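```bash
python3 -m jog '[[-1,0,0,1,0],[-1,0,0,1,0],[-1,0,0,1,0],[-1,0,0,1,0],[-1,0,0,1,0],[-1,0,0,1,0],[-1,0,0,1,0],[-1,-0.3,0,0.5,0],[-1,0,0,0,0]]'; python3 -c '
from g import *
st()
I=snap("wrist","w21")
im=cv2.imread("pics/w20_raw.png")[125:220,325:425]; cv2.imwrite("pics/w20c.png",cv2.resize(im,None,fx=6,fy=6,interpolation=cv2.INTER_CUBIC))
'
```

```text
t: 28.1
ee_pos: [532.6, -101.2, 188.8]
tool_rot: [[0.041, 0.999, -0.019], [0.0, -0.019, -1.0], [-0.999, 0.041, -0.001]]
wrist_force: [0.4, 0.0, -1.4]
width: 10.8
t 28.1 p [ 532.6 -101.2  188.8] y [ 0.999 -0.019  0.041] z [-0.019 -1.    -0.001] F [ 0.4  0.  -1.4] w 10.8
```

View pics/w20c.png

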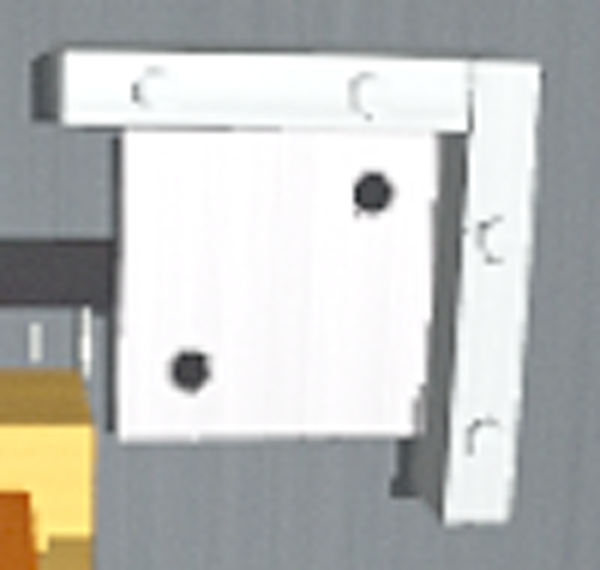

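View pics/w21.png

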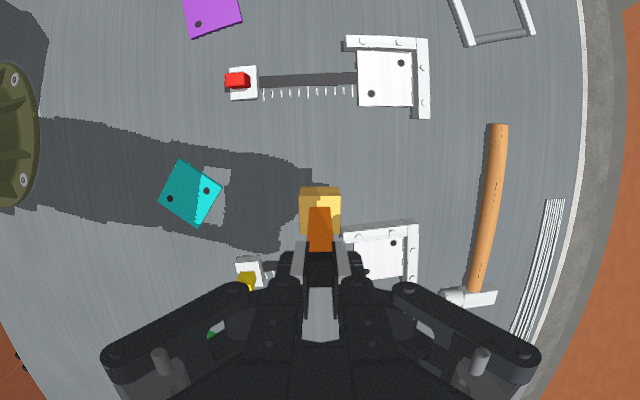

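```bash
python3 - <<'E'
from g import *
im=cv2.imread("pics/w21_raw.png")[20:130,335:445]; cv2.imwrite("pics/w21r.png",cv2.resize(im,None,fx=5,fy=5,interpolation=cv2.INTER_CUBIC))
im=cv2.imread("pics/w21_raw.png")[205:300,325:435]; cv2.imwrite("pics/w21y.png",cv2.resize(im,None,fx=5,fy=5,interpolation=cv2.INTER_CUBIC))
E
```

```text
(no output)
```

View pics/w21r.png

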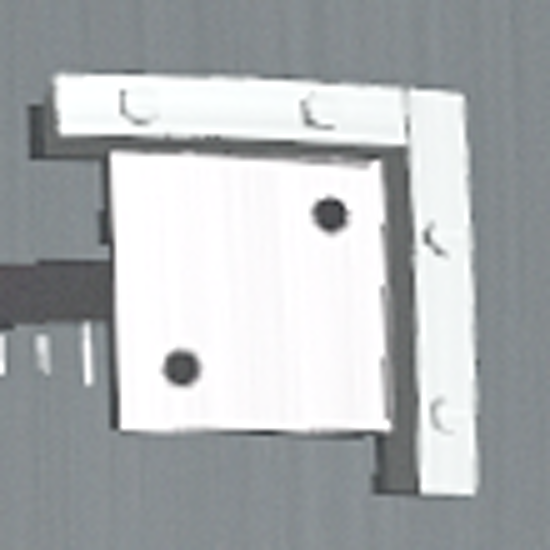

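View pics/w21y.png

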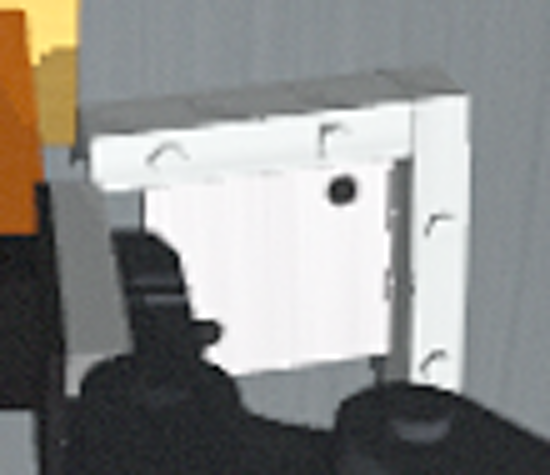

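```bash
python3 - <<'E'
from g import *
from m import meas
np.set_printoptions(precision=1,suppress=True)
I=info("wrist")
# order xf: from -y end to corner ; yf from -x end to corner
meas({"red":(5,(335,20),[(418,493),(409,146)],[(57,136),(409,146)],[(110,152),(381,163),(391,430),(119,430)])},I)
meas({"yellow":(5,(325,205),[(413,385),(412,157)],[(100,189),(412,157)],None)},I)
o=(325,205)
for p in [(388,162),(388,353)]: print(px2w("wrist",o[0]+p[0]/5-.4,o[1]+p[1]/5-.4,8,I)[:2])
E
```

```text
red corner [646.2  43.6] yaws 1.1 1.6 len 77.7 77.5
  plate [614.4  10.5] sides [62.7 62.5 63.3 63.2] yaw [0.9 1.6 1.5 1. ]
  in corner [-32.6 -32.3] corners [[-63.9  -0.7]
 [ -1.2  -1.1]
 [ -0.9 -63.6]
 [-64.3 -63.9]]
yellow corner [ 641.5 -171.8] yaws 5.9 3.4 len 64.3 75.4
[ 640.8 -179.7]
[ 645.8 -235.1]
```

```bash
python3 -m jog '[[-1,0,0,1,0],[-1,0,0,1,0],[-1,0,0,1,0],[-1,0,0,1,0],[-1,0,0,1,0],[-1,0,0,0.3,0],[-1,0,0,0,0]]'; python3 -c '
from g import *
st()
I=snap("wrist","w22",(320,0,450,125),5); import pickle; pickle.dump(I,open("Iy","wb"))'; python3 -m jog '[[-1,0,0,-1,0],[-1,0,0,-1,0],[-1,0,0,-1,0],[-1,0,0,-1,0],[-1,0,0,-1,0],[-1,0,0,-1,0],[-1,0,0,-1,0],[-1,0,0,-1,0],[-1,0,0,-1,0],[-1,0,0,-1,0]]';python3 -m jog '[[-1,0,0,-0.2,0],[-1,0,0,0,0]]'; python3 -c '
from g import *
st()
I=snap("wrist","w23",(320,0,450,125),5); import pickle; pickle.dump(I,open("Ib","wb"))'
```

```text
t: 28.85
ee_pos: [528.5, -310.9, 174.2]
tool_rot: [[0.027, 1.0, -0.01], [0.009, -0.01, -1.0], [-1.0, 0.027, -0.009]]
wrist_force: [1.2, -0.4, -2.0]
width: 11.0
t 28.85 p [ 528.5 -310.9  174.2] y [ 1.    -0.01   0.027] z [-0.01  -1.    -0.009] F [ 1.2 -0.4 -2. ] w 11.0
t: 29.9
ee_pos: [524.0, 120.0, 174.5]
tool_rot: [[0.023, 1.0, 0.002], [0.013, 0.002, -1.0], [-1.0, 0.023, -0.013]]
wrist_force: [0.8, 0.3, -2.3]
width: 10.9
t: 30.1
ee_pos: [521.2, 135.6, 174.1]
tool_rot: [[0.023, 1.0, 0.011], [0.014, 0.011, -1.0], [-1.0, 0.023, -0.014]]
wrist_force: [-0.2, -0.7, -1.6]
width: 11.0
t 30.1 p [521.2 135.6 174.1] y [1.    0.011 0.023] z [ 0.011 -1.    -0.014] F [-0.2 -0.7 -1.6] w 11.0
```

View pics/w22.png

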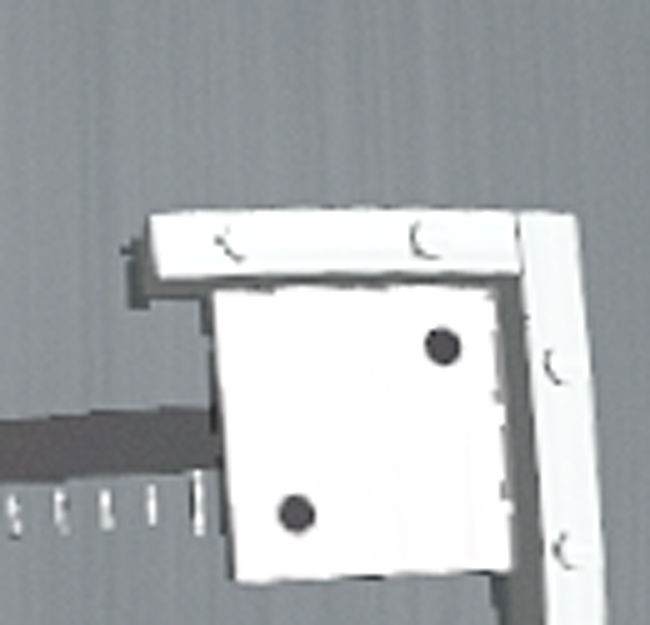

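View pics/w23.png

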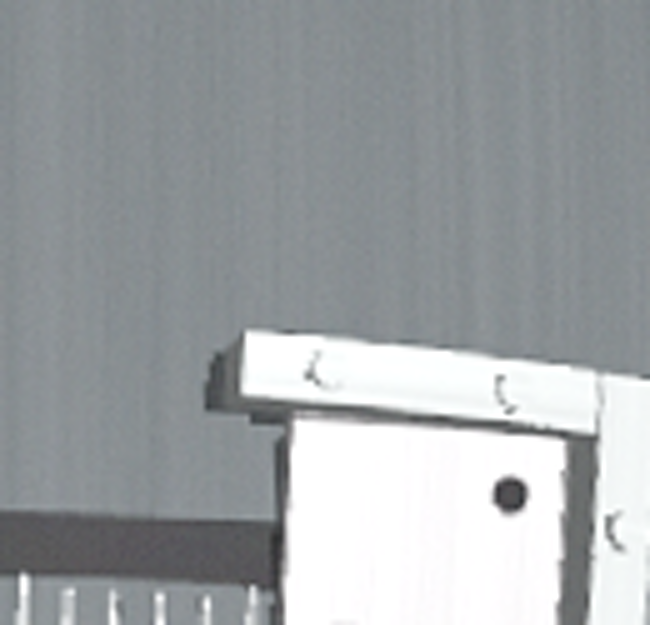

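```bash
python3 - <<'E'
from m import *
import pickle
np.set_printoptions(precision=1,suppress=True)
meas({"yellow":(5,(320,0),[(546,622),(521,273)],[(157,278),(521,273)],[(215,292),(495,288),(511,570),(235,580)])},pickle.load(open("Iy","rb")))
b=pickle.load(open("Ib","rb"))
meas({"blue":(5,(320,0),[(590,622),(597,435)],[(240,398),(597,435)],[(292,412),(567,437),(558,622),(285,622)])},b)
E
```

```text
yellow corner [ 643.  -173.5] yaws 4.5 4.5 len 75.1 77.7
  plate [ 613.3 -208.2] sides [63.  63.5 62.6 62.8] yaw [4.6 3.4 4.  3.7]
  in corner [-32.3 -32.2] corners [[-63.3  -0.7]
 [ -0.3  -0.6]
 [ -1.6 -64.1]
 [-64.2 -63.5]]
blue corner [649.9 242.4] yaws -0.2 -1.1 len 40.5 77.9
  plate [617.4 221.4] sides [63.2 41.9 63.  45.8] yaw [-0.3 -1.   3.2 -0.6]
  in corner [-32.2 -21.4] corners [[-63.8   0.4]
 [ -0.6   0.7]
 [ -0.8 -41.2]
 [-63.7 -45.4]]
```

```bash
sed -i 's/^ST={/ST={"pad":(385.7,306.0,-6.9),/' g.py; python3 -m jog '[[-1,0,-0.65,-0.85,0],[-1,0,-0.65,-0.85,0],[-1,0,-0.65,-0.85,0],[-1,0,-0.65,-0.85,0],[-1,0,-0.5,-0.6,0],[-1,0,0,0,-1],[-1,0,0,0,-1],[-1,0,0,0,-1],[-1,0,0,0,-1],[-1,0,0,0,-1]]'; python3 -m jog '[[-1,0,0,0,-1],[-1,0,0,0,-1],[-1,0,0,0,-1],[-1,0,0,0,-1],[-1,0,0,0,-1],[-1,0,0,0,-1],[-1,0,0,0,-1],[-1,0,0,0,-1],[-1,0,0,0,-1],[-1,0,0,0,-1]]';  python3 -c '
from g import *
go("pad",0,0,30)'
```

```text
t: 31.15
ee_pos: [390.7, 291.3, 172.0]
tool_rot: [[0.023, 0.915, 0.403], [0.013, 0.403, -0.915], [-1.0, 0.026, -0.002]]
wrist_force: [0.4, 0.1, -3.1]
width: 10.9
t: 32.15
ee_pos: [392.1, 281.4, 170.9]
tool_rot: [[0.022, 0.327, 0.945], [0.011, 0.945, -0.328], [-1.0, 0.018, 0.018]]
wrist_force: [0.3, 0.6, -1.4]
width: 11.2
t 32.15 foot in pad [  9.1 -24.5 114.4] yawerr -12.2 w 11.2 Fcorner [ 0.2  0.7 -1.4]
 need rows units: x(down) 2.11 y 0.51 z -0.39 turn -2.67
```

```bash
python3 -m jog '[[-1,0,0.25,-0.2,-1],[-1,0.5,0.25,-0.2,-1],[-1,0.5,0,0,-0.67],[-1,0.5,0,0,0],[-1,0.3,0,0,0],[-1,0,0,0,0]]';  python3 -c '
from g import *
go("pad",0,0,5);I=snap("wrist","w24",(220,120,420,270),4)'
```

```text
t: 32.75
ee_pos: [385.5, 301.7, 97.1]
tool_rot: [[0.024, 0.114, 0.993], [0.011, 0.993, -0.115], [-1.0, 0.014, 0.023]]
wrist_force: [0.7, 1.0, -0.8]
width: 10.9
t 32.75 foot in pad [ 0.7 -5.4 40.6] yawerr 0.3 w 10.9 Fcorner [ 0.6  1.1 -0.8]
 need rows units: x(down) 0.89 y 0.12 z -0.04 turn 0.07
```

View pics/w24.png

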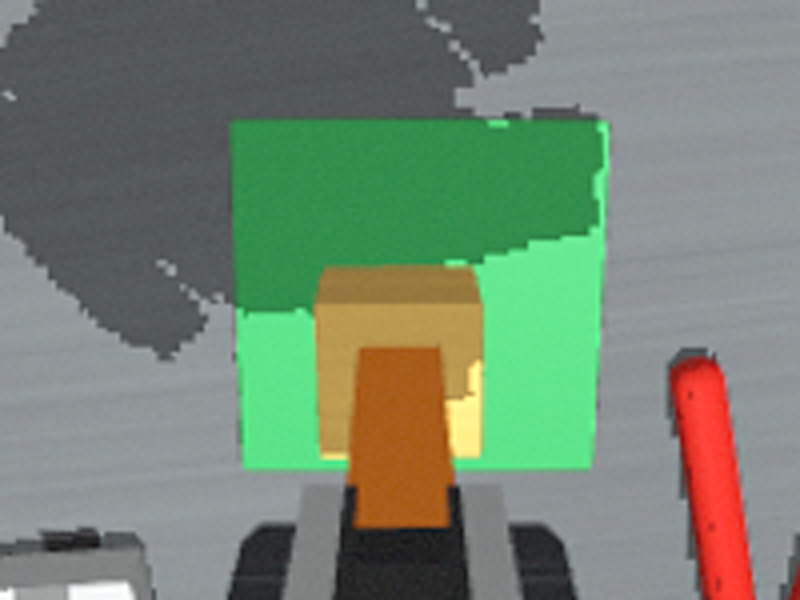

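```bash
python3 - <<'E'
from g import *
P=lambda u,v,z:px2w("wrist",220+(u-1.5)/4,120+(v-1.5)/4,z)[:2]
q=np.array([P(*p,3) for p in [(232,120),(608,122),(592,468),(243,468)]]);print("pad",q.mean(0),q)
ax=np.array(bot.sense()["tool_rot"])[:2,2]; p=np.array(bot.sense()["ee_pos"])
for z in (38,41): 
  f=(P(322,267,z)+P(475,267,z))/2+14*ax; print("foot bottom",z,f, "width",np.linalg.norm(P(322,267,z)-P(475,267,z)))
f=(P(316,303,64.6)+P(483,303,64.6))/2+14*ax; print("foot top",f,np.linalg.norm(P(316,303,64.6)-P(483,303,64.6)))
T=np.array(bot.sense()["tool_rot"]); print(p, p+T[:,0]*57)
E
```

```text
pad [387.77503717 305.6296929 ] [[343.66594065 271.01893598]
 [353.09481281 349.49809405]
 [431.99379848 340.62750694]
 [422.34559672 261.37423464]]
foot bottom 38 [384.06841801 301.07392227] width 28.389765094969583
foot bottom 41 [383.26385117 301.13268254] width 28.00573184550989
foot top [383.05190495 301.0589358 ] 27.51386112087998
[385.85577532 301.95895278  97.91827835] [387.29927506 302.62917024  40.94050095]
```

```bash
python3 -m jog '[[-1,0.2,0.12,0.08,0],[-1,0.3,0,0,0],[-1,0.2,0,0,0],[-1,0.1,0,0,0],[-1,0,0,0,0]]';  python3 -c '
from g import *
go("pad",0,0,3);I=snap("wrist","w25",(220,120,420,270),4)
T=np.array(bot.sense()["tool_rot"]);print(T)
P=lambda u,v,z:px2w("wrist",220+(u-1.5)/4,120+(v-1.5)/4,z)[:2]
'
```

```text
t: 33.3
ee_pos: [392.0, 307.4, 65.4]
tool_rot: [[0.028, 0.116, 0.993], [0.014, 0.993, -0.116], [-1.0, 0.017, 0.026]]
wrist_force: [0.3, 0.6, -2.4]
width: 10.8
t 33.3 foot in pad [6.6 1.2 8.9] yawerr 0.2 w 10.8 Fcorner [ 0.3  0.6 -2.4]
 need rows units: x(down) 0.14 y -0.03 z -0.17 turn 0.05
[[ 0.02845905  0.11560868  0.99288706]
 [ 0.01381408  0.99314904 -0.11603514]
 [-0.9994995   0.01701807  0.02666705]]
```

View pics/w25.png

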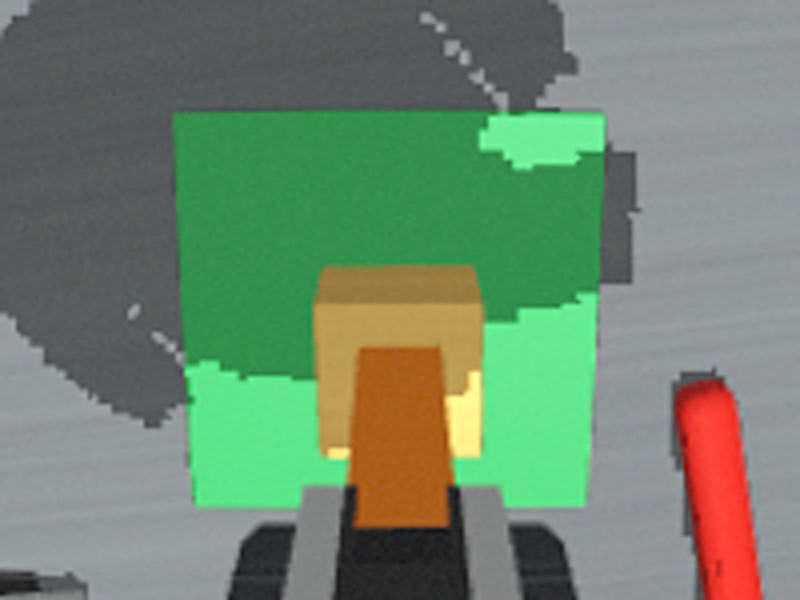

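```bash
python3 - <<'E'
from g import *
P=lambda u,v,z:px2w("wrist",220+(u-1.5)/4,120+(v-1.5)/4,z)[:2]
q=np.array([P(*p,3) for p in [(174,113),(606,115),(587,507),(196,507)]]);print("pad",q.mean(0))
T=np.array(bot.sense()["tool_rot"]); f=(P(322,267,8.9)+P(475,267,8.9))/2+14*T[:2,2]; print("foot",f); d=np.r_[q.mean(0)-f,0]; print(T.T@d/40)
E
```

```text
pad [387.60366927 305.60128248]
foot [389.66352865 306.72260381]
[-0.00185279 -0.03379442 -0.04787738]
```

```bash
python3 -m jog '[[-1,0.06,-0.03,-0.06,0],[-1,0.05,0,0,0],[-1,0.03,0,0,0],[-1,0,0,0,0]]';  python3 -c '
from g import *
go("pad",0,0,3)'
```

```text
t: 33.75
ee_pos: [389.7, 306.7, 60.3]
tool_rot: [[0.029, 0.115, 0.993], [0.014, 0.993, -0.116], [-0.999, 0.018, 0.028]]
wrist_force: [-0.1, 0.3, -2.3]
width: 11.3
t 33.75 foot in pad [4.5 0.3 3.8] yawerr 0.2 w 11.3 Fcorner [-0.2  0.3 -2.3]
 need rows units: x(down) 0.02 y -0.01 z -0.11 turn 0.05
```

```bash
python3 -m jog '[[-1,0.02,0,0,0],[0,0,0,0,0],[0,0,0,0,0],[0,0,0,0,0],[0,0,0,0,0]]';  python3 -c '
from g import *
st()'; python3 -m jog '[[0,-0.3,0,0,0],[0,-0.6,0,0,0],[0,-1,0,0,0],[0,-1,0,0,0],[0,-0.5,0,0,0],[0,0,0,0,0]]'; python3 -c '
from g import *
st(); I=snap("wrist","w26"); I=snap("side","s26",(330,260,440,350),6)'
```

```text
t: 34.25
ee_pos: [390.4, 307.2, 60.4]
tool_rot: [[0.031, 0.115, 0.993], [0.016, 0.993, -0.116], [-0.999, 0.019, 0.029]]
wrist_force: [-0.8, 0.2, 0.6]
width: 42.7
t 34.25 p [390.4 307.2  60.4] y [0.115 0.993 0.019] z [ 0.993 -0.116  0.029] F [-0.8  0.2  0.6] w 42.7
t: 34.85
ee_pos: [385.4, 304.6, 205.6]
tool_rot: [[0.032, 0.115, 0.993], [0.016, 0.993, -0.116], [-0.999, 0.02, 0.03]]
wrist_force: [-0.1, 0.7, 0.3]
width: 42.6
t 34.85 p [385.4 304.6 205.6] y [0.115 0.993 0.02 ] z [ 0.993 -0.116  0.03 ] F [-0.1  0.7  0.3] w 42.6
```

View pics/w26.png

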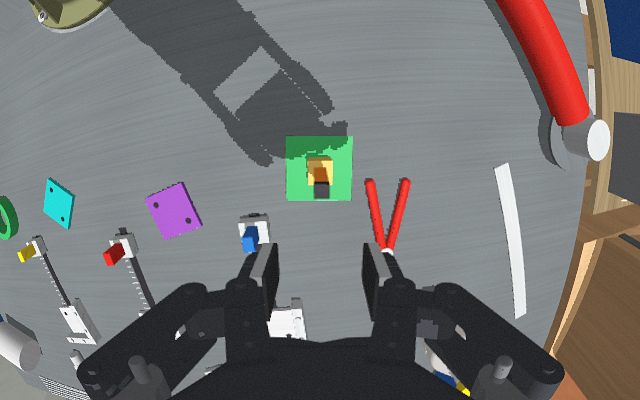

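View pics/s26.png

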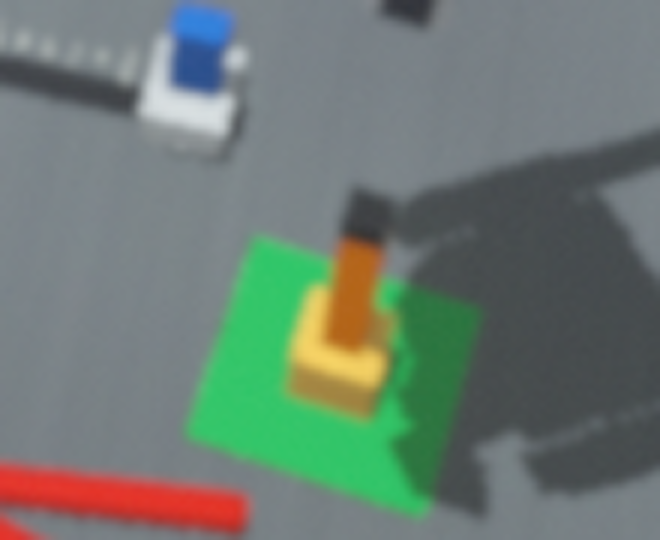

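```bash
python3 - <<'E'
from g import *
im=cv2.imread("pics/w26_raw.png")[125:215,270:370]; cv2.imwrite("pics/w26c.png",cv2.resize(im,None,fx=6,fy=6,interpolation=cv2.INTER_CUBIC))
snap("top","t26",(235,140,475,280),3)
E
```

```text
(no output)
```

View pics/w26c.png

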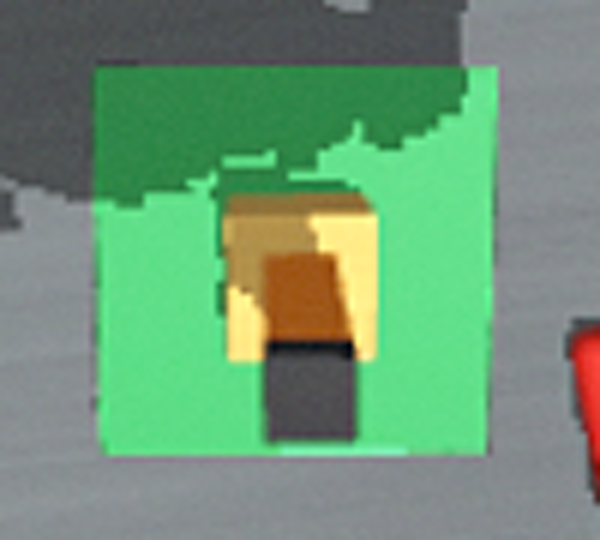

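View pics/t26.png

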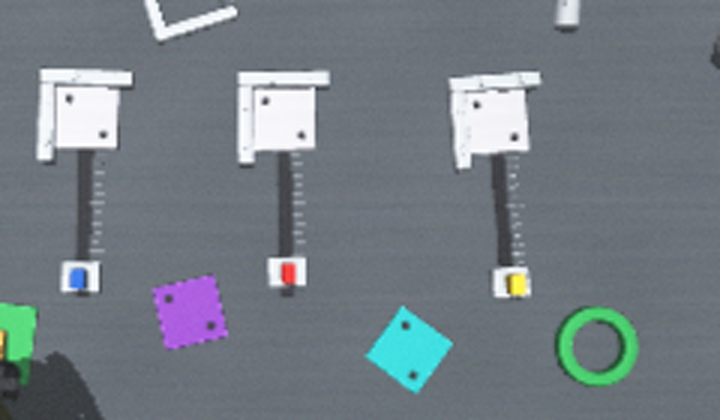

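```bash
python3 - <<'E'
from g import *
P=lambda u,v,z:px2w("wrist",270+(u-2.5)/6,125+(v-2.5)/6,z)[:2]
print("foot",np.mean([P(*p,24) for p in [(225,213),(378,213),(377,360),(228,360)]],0),"tip",np.mean([P(*p,98) for p in [(265,343),(355,343),(356,440),(265,440)]],0),"pad",np.mean([P(*p,3) for p in [(94,67),(498,67),(487,455),(104,455)]],0))
for n,u,v in (("blue",78,278),("red",288,272),("yellow",517,284)):
    x,y,a=ST[n];a=np.radians(a);w=px2w("top",235+u/3,140+v/3,56)[:2]; d=w-[x,y]; print(n,w,[d@[np.cos(a),np.sin(a)],d@[-np.sin(a),np.cos(a)]])
c=cv2.imread("pics/w26_raw.png")[205:265,225:285]; cv2.imwrite("pics/w26b.png",cv2.resize(c,None,fx=8,fy=8,interpolation=cv2.INTER_CUBIC))
go("blue",-190,-32,80,lug=True)
E
```

```text
foot [384.62207531 305.07930678] tip [384.10184758 305.2890577 ] pad [384.60538673 304.17461793]
blue [448.90639326 215.81890987] [np.float64(-198.88899366459447), np.float64(-30.953095470056354)]
red [455.09637828   9.1800324 ] [np.float64(-192.56533219988265), np.float64(-28.82378129087121)]
yellow [ 443.61878376 -216.52327113] [np.float64(-201.22816394803186), np.float64(-28.762926682700417)]
t 35.0 foot in blue [-265.2   55.7  201.6] yawerr -5.5 w 42.5 Fcorner [-0.4 -0.2 -0.5]
 need rows units: x(down) 3.06 y -2.05 z 2.00 turn -1.19
```

View pics/w26b.png

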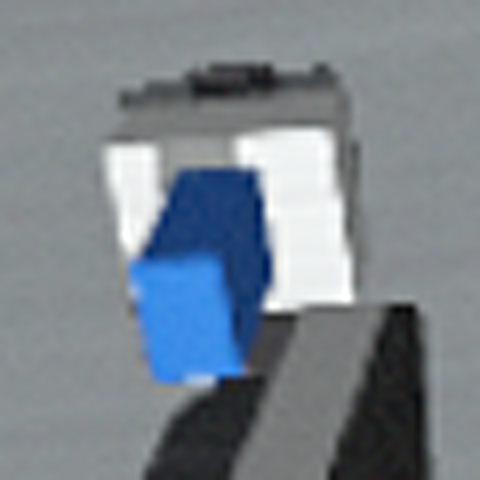

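```bash
python3 -m jog '[[0,0.3,-0.5,0.5,-0.6],[0,0.5,-0.5,0.5,-0.6],[0,0.5,-0.5,0.45,0],[0,0.5,-0.5,0.35,0],[0,0.5,0,0,0],[0,0,0,0,0]]'; python3 - <<'E'
from g import *
go("blue",-198,-31,26,lug=True); I=snap("wrist","w27",(200,100,440,280),3.3)
E
```

```text
t: 35.6
ee_pos: [453.1, 216.5, 99.9]
tool_rot: [[0.016, 0.015, 1.0], [0.009, 1.0, -0.015], [-1.0, 0.009, 0.015]]
wrist_force: [-0.5, 0.3, 0.2]
width: 42.9
t 35.6 foot in blue [-194.8  -30.2   99.9] yawerr 0.4 w 42.9 Fcorner [-0.5  0.2  0.2]
 need rows units: x(down) 1.85 y -0.04 z -0.11 turn 0.08
```

View pics/w27.png

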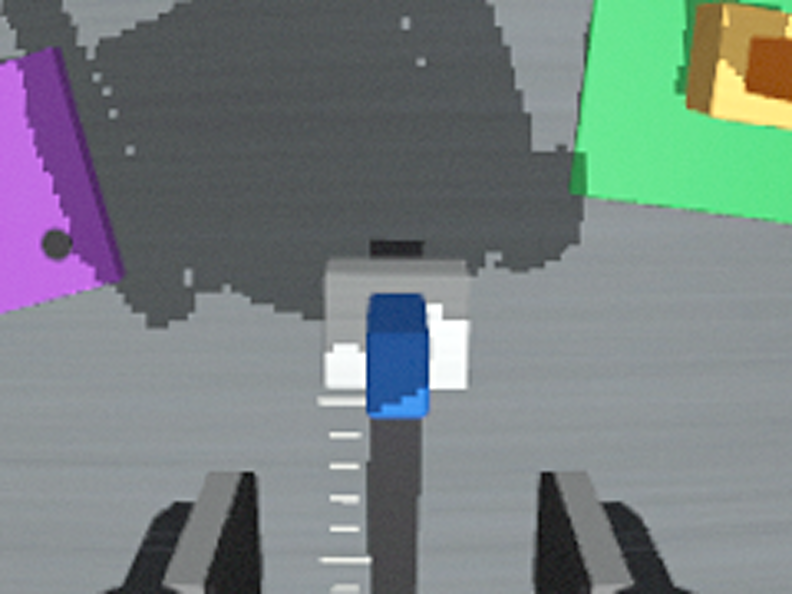

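```bash
python3 - <<'E'
from g import *
w=px2w("wrist",200+397.5/3.3-.3,100+374/3.3-.3,56); s=bot.sense(); T=np.array(s["tool_rot"]); print(w, T.T@(w-np.array([0,0,33])-s["ee_pos"])/40)
E
```

```text
[453.21981408 215.94575907  56.        ] [ 1.9584769  -0.04107178 -0.04335262]
```

```bash
python3 -m jog '[[0,0.5,-0.03,-0.05,0.08],[0,0.5,0,0,0],[0,0.4,0,-0.03,0],[0,0.2,0,0,0],[0,0.1,0,0,0],[0,0,0,0,0]]'; python3 - <<'E'
from g import *
go("blue",-194.6,-32.2,26,lug=True); I=snap("wrist","w28",(200,100,440,280),3.3)
E
```

```text
t: 36.25
ee_pos: [452.3, 219.0, 35.3]
tool_rot: [[0.021, 0.018, 1.0], [0.011, 1.0, -0.018], [-1.0, 0.011, 0.021]]
wrist_force: [0.8, -0.0, -0.5]
width: 42.9
t 36.25 foot in blue [-195.5  -27.7   35.3] yawerr 0.2 w 42.9 Fcorner [ 0.8  0.  -0.5]
 need rows units: x(down) 0.23 y -0.12 z 0.02 turn 0.04
```

View pics/w28.png

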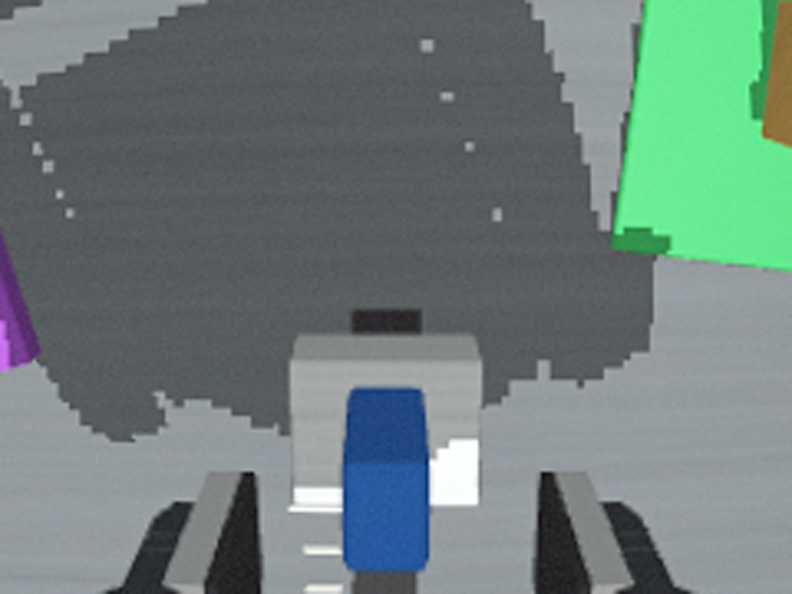

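```bash
python3 -m jog '[[0,0.12,-0.08,0.02,0],[0,0.1,0,0,0],[-1,0,0,0,0],[-1,0,0,0,0],[-1,0,0,0,0],[-1,0,0,0,0]]' 60; python3 - <<'E'
from g import *
go("blue",-194.6,-32.2,26,lug=True)
E
```

```text
t: 36.9
ee_pos: [454.7, 217.3, 28.3]
tool_rot: [[0.025, 0.018, 1.0], [0.014, 1.0, -0.018], [-1.0, 0.015, 0.025]]
wrist_force: [1.3, -2.4, -4.2]
width: 11.3
t 36.9 foot in blue [-193.1  -29.4   28.3] yawerr 0.2 w 11.3 Fcorner [ 1.3 -2.3 -4.2]
 need rows units: x(down) 0.06 y -0.07 z -0.04 turn 0.04
```

```bash
python3 -m jog '[[-1,0.01,0,0.3,0],[-1,0.01,0,0.3,0],[-1,0.01,0,0.3,0],[-1,0.01,0,0.3,0],[-1,0.01,0,0.3,0],[-1,0.01,0,0.3,0],[-1,0.01,0,0.3,0],[-1,0,0,0,0]]'; python3 - <<'E'
from g import *
go("blue",-80,-30,28,lug=True); I=snap("wrist","w29",(200,100,440,280),3.3)
E
```

```text
t: 37.7
ee_pos: [537.6, 215.0, 28.3]
tool_rot: [[0.015, 0.017, 1.0], [0.011, 1.0, -0.017], [-1.0, 0.012, 0.015]]
wrist_force: [5.5, 1.8, -3.0]
width: 11.8
t 37.7 foot in blue [-110.2  -29.9   28.3] yawerr 0.2 w 11.8 Fcorner [ 5.4  1.9 -3. ]
 need rows units: x(down) 0.02 y -0.01 z 0.76 turn 0.04
```

View pics/w29.png

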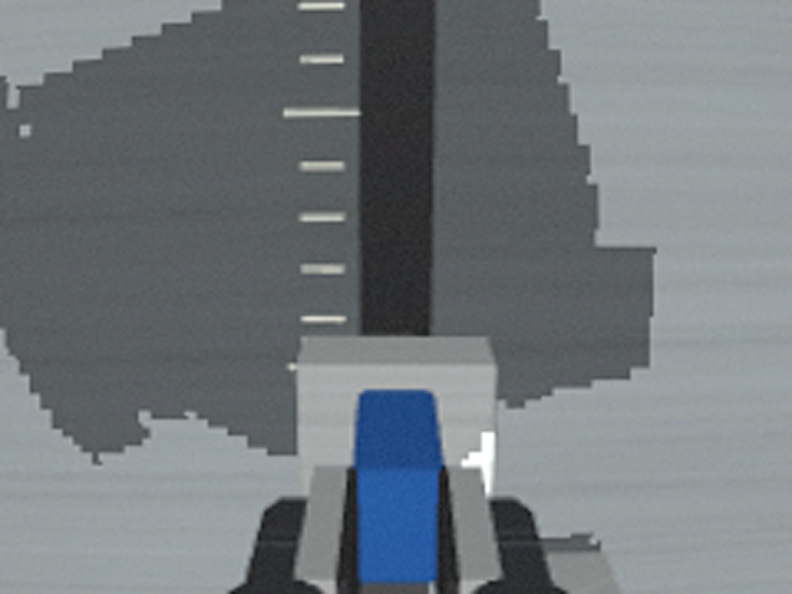

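```bash
python3 -m jog '[[-1,0,0,0.25,0],[-1,0,0,0.2,0],[-1,0,0,0.12,0],[-1,0,0,0.08,0],[-1,0,0,0.08,0]]'; python3 - <<'E'
from g import *
go("blue",-80,-30,28,lug=True)
E
python3 -m jog '[[-1,0,0,0.1,0],[-1,0,0,0.1,0]]'; python3 - <<'E'
from g import *
go("blue",-80,-30,28,lug=True)
E
```

```text
t: 38.25
ee_pos: [563.3, 214.4, 28.3]
tool_rot: [[0.008, 0.016, 1.0], [0.009, 1.0, -0.016], [-1.0, 0.009, 0.008]]
wrist_force: [-5.8, 0.2, 2.4]
width: 11.6
t 38.25 foot in blue [-84.5 -29.9  28.3] yawerr 0.3 w 11.6 Fcorner [-5.8  0.   2.4]
 need rows units: x(down) 0.01 y -0.00 z 0.11 turn 0.06
t: 38.45
ee_pos: [570.6, 214.2, 28.3]
tool_rot: [[0.006, 0.016, 1.0], [0.009, 1.0, -0.016], [-1.0, 0.009, 0.006]]
wrist_force: [-4.4, -1.0, 2.8]
width: 11.9
t 38.45 foot in blue [-77.2 -30.   28.3] yawerr 0.3 w 11.9 Fcorner [-4.4 -1.1  2.8]
 need rows units: x(down) 0.01 y 0.00 z -0.07 turn 0.06
```

```bash
python3 -m jog '[[-1,0,0,0.1,0],[-1,0,0,0.1,0]]'; python3 - <<'E'
from g import *
go("blue",-80,-30,28,lug=True); I=snap("wrist","w30",(200,100,440,280),3.3);I=snap("side","s30",(230,210,400,310),4.5)
E
```

```text
t: 38.65
ee_pos: [570.9, 214.2, 28.1]
tool_rot: [[-0.014, 0.015, 1.0], [0.006, 1.0, -0.015], [-1.0, 0.005, -0.014]]
wrist_force: [-44.2, -3.8, 30.1]
width: 11.9
t 38.65 foot in blue [-76.9 -30.   28.1] yawerr 0.3 w 11.9 Fcorner [-44.1  -4.7  30.1]
 need rows units: x(down) 0.00 y 0.00 z -0.08 turn 0.07
```

View pics/w30.png

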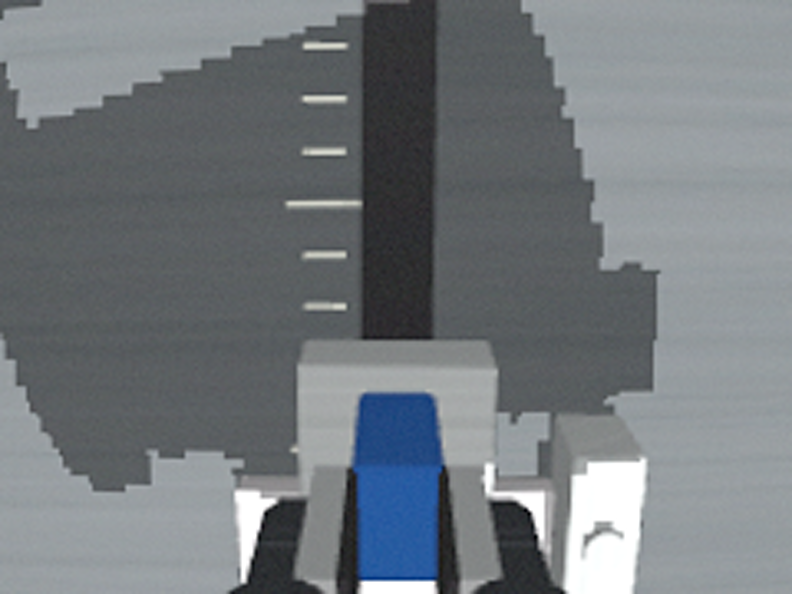

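View pics/s30.png

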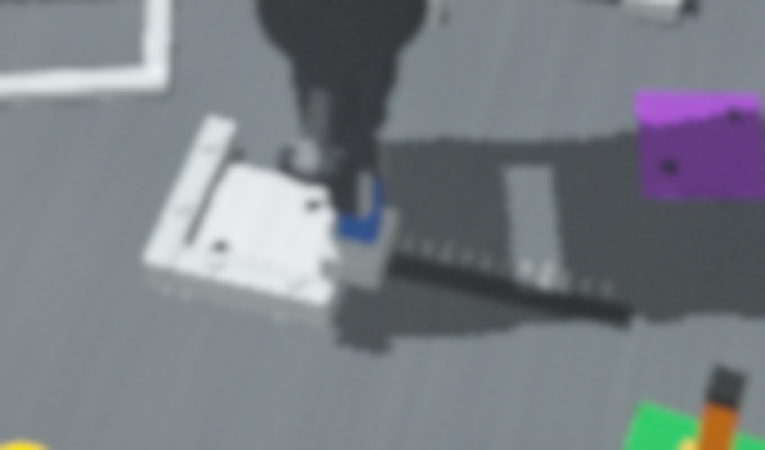

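```bash
python3 -m jog '[[-0.2,0,0,0,0],[-0.2,0,0,0,0],[-0.2,0,0,0,0]]'; python3 -m jog '[[-0.2,-0.3,0,0,0],[-0.2,-0.6,0,0,0],[-0.2,-1,0,0,0],[-0.2,-1,0,0,0],[-0.2,-0.6,0,-0.3,0],[-0.2,0,-0.5,-0.8,-0.2],[-0.2,0,-1,-0.6,-0.2],[-0.2,0,-1,-0.5,-0.2],[-0.2,0,-1,-0.4,0],[-0.2,0,-1,-0.3,0]]'; python3 - <<'E'
from g import *
go("red",-193,-30,100,lug=True); I=snap("wrist","w31")
E
```

```text
t: 39.05
ee_pos: [570.2, 214.4, 28.4]
tool_rot: [[-0.015, 0.014, 1.0], [0.005, 1.0, -0.014], [-1.0, 0.005, -0.015]]
wrist_force: [0.2, -0.7, -0.3]
width: 34.2
t: 40.05
ee_pos: [458.6, 30.5, 182.2]
tool_rot: [[-0.001, -0.041, 0.999], [0.007, 0.999, 0.041], [-1.0, 0.007, -0.001]]
wrist_force: [1.4, -0.8, 0.2]
width: 34.0
t 40.05 foot in red [-188.6   -7.6  182.2] yawerr 0.9 w 34.0 Fcorner [ 1.4 -0.9  0.2]
 need rows units: x(down) 2.05 y -0.57 z -0.12 turn 0.20
```

View pics/w31.png

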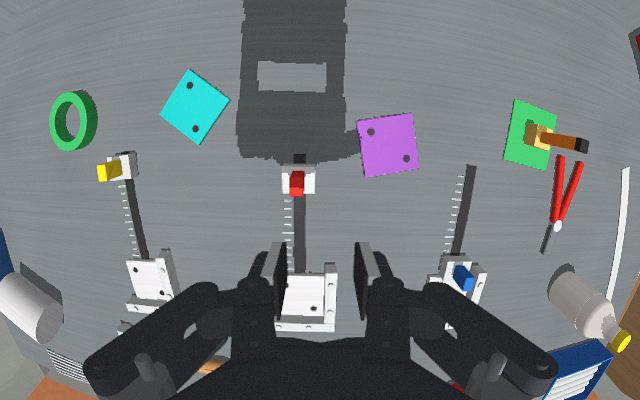

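```bash
python3 -m jog '[[-0.1,0.5,-0.3,-0.1,0.2],[-0.1,0.5,-0.25,0,0],[-0.1,0.5,0,0,0],[-0.1,0.5,0,0,0],[-0.1,0,0,0,0]]'; python3 - <<'E'
from g import *
go("red",-193,-30,28,lug=True); I=snap("wrist","w32",(200,100,440,280),3.3)
import pickle; pickle.dump((I,bot.sense()),open("Ir","wb"))
E
```

```text
t: 40.6
ee_pos: [456.3, -0.1, 105.5]
tool_rot: [[0.009, -0.016, 1.0], [0.004, 1.0, 0.015], [-1.0, 0.004, 0.009]]
wrist_force: [0.2, 0.4, 0.5]
width: 38.6
t 40.6 foot in red [-191.6  -38.1  105.5] yawerr -0.5 w 38.6 Fcorner [0.2 0.4 0.5]
 need rows units: x(down) 1.94 y 0.19 z -0.05 turn -0.11
```

View pics/w32.png

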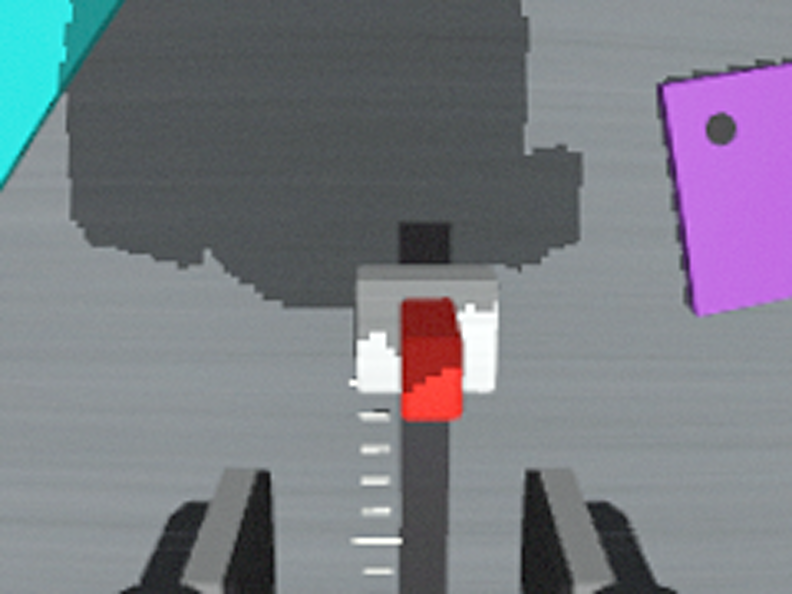

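```bash
python3 - <<'E'
from g import *
w=px2w("wrist",200+432/3.3-.3,100+378/3.3-.3,56); s=bot.sense(); T=np.array(s["tool_rot"]); print(w, T.T@(w+np.array([0,1.5,-29])-s["ee_pos"])/40)
E
```

```text
[459.11606771   6.44859295  56.        ] [1.99945389 0.19189539 0.03272244]
```

```bash
python3 -m jog '[[-0.1,0.5,0.18,0.04,-0.11],[-0.1,0.5,0,0.02,0],[-0.1,0.5,0,0,0],[-0.1,0.25,0,0,0],[-0.1,0.1,0,0,0],[-0.1,0,0,0,0]]'; python3 - <<'E'
from g import *
go("red",-193,-30,28,lug=True); I=snap("wrist","w33",(200,100,440,280),3.3)
E
```

```text
t: 41.25
ee_pos: [466.2, 7.8, 39.7]
tool_rot: [[0.025, -0.025, 0.999], [0.003, 1.0, 0.025], [-1.0, 0.002, 0.025]]
wrist_force: [-0.0, 1.2, -0.0]
width: 38.2
t 41.25 foot in red [-181.5  -30.5   39.7] yawerr 0.1 w 38.2 Fcorner [-0.   1.2 -0. ]
 need rows units: x(down) 0.28 y 0.01 z -0.30 turn 0.01
```

View pics/w33.png

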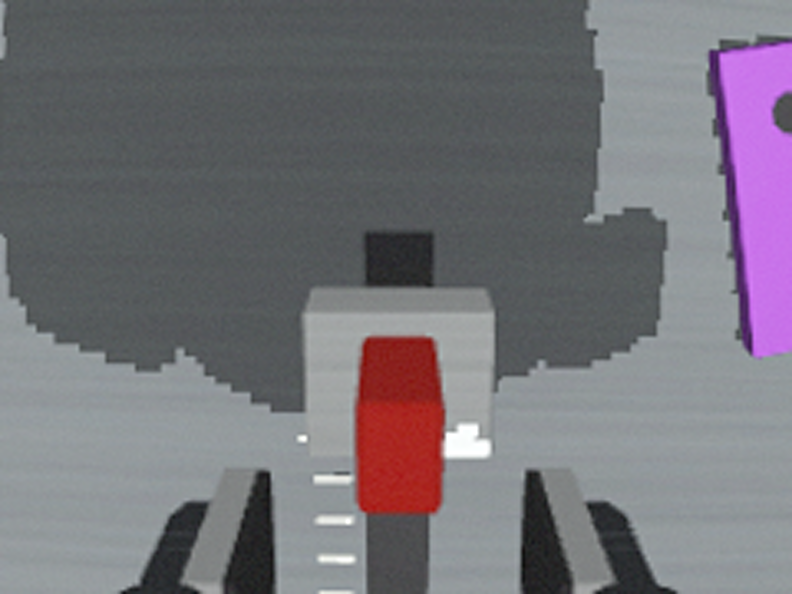

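```bash
python3 -m jog '[[-0.1,0.12,0,-0.2,0],[-0.1,0.12,0,-0.03,0],[-0.1,0.05,0,0,0],[-1,0,0,0,0],[-1,0,0,0,0],[-1,0,0,0,0],[-1,0,0,0,0]]' 60; python3 - <<'E'
from g import *
go("red",-80,-30,28,lug=True); I=snap("wrist","w34",(200,100,440,280),3.3)
E
```

```text
t: 42.0
ee_pos: [457.7, 7.8, 29.5]
tool_rot: [[0.028, -0.025, 0.999], [0.003, 1.0, 0.025], [-1.0, 0.003, 0.028]]
wrist_force: [-0.0, -0.2, -1.5]
width: 11.5
t 42.0 foot in red [-190.   -30.2   29.5] yawerr 0.0 w 11.5 Fcorner [-0.  -0.2 -1.5]
 need rows units: x(down) 0.12 y 0.00 z 2.75 turn 0.01
```

View pics/w34.png

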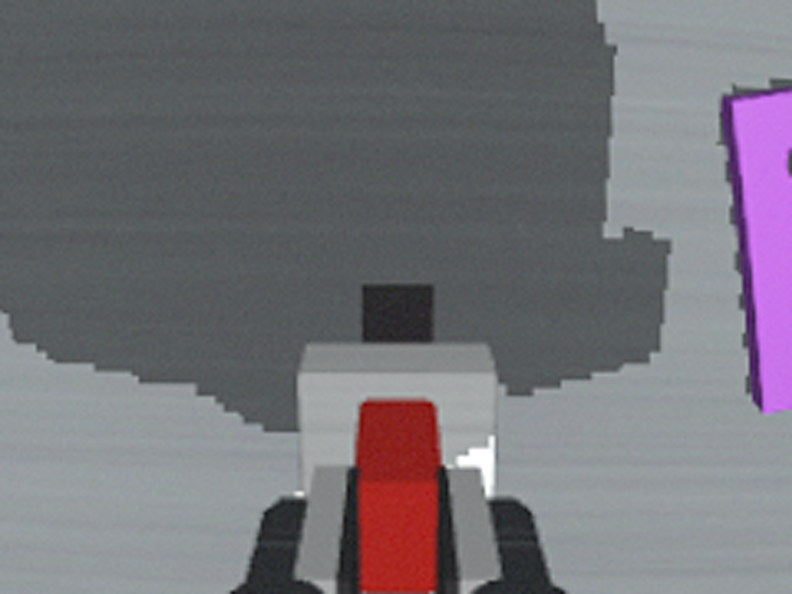

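```bash
python3 -m jog '[[-1,0.01,0,0.3,0],[-1,0.01,0,0.3,0],[-1,0.01,0,0.3,0],[-1,0.01,0,0.3,0],[-1,0.01,0,0.3,0],[-1,0.01,0,0.3,0],[-1,0.01,0,0.3,0],[-1,0,0,0.2,0],[-1,0,0,0.1,0],[-1,0,0,0,0]]'; python3 - <<'E'
from g import *
go("red",-77,-30,28,lug=True); I=snap("side","s35",(270,150,410,240),5)
E
```

```text
t: 43.05
ee_pos: [553.3, 9.8, 29.5]
tool_rot: [[0.018, -0.025, 1.0], [0.003, 1.0, 0.025], [-1.0, 0.002, 0.018]]
wrist_force: [1.0, 0.9, 1.7]
width: 11.6
t 43.05 foot in red [-94.3 -30.6  29.5] yawerr 0.0 w 11.6 Fcorner [1.  0.9 1.7]
 need rows units: x(down) 0.05 y 0.01 z 0.43 turn 0.01
```

View pics/s35.png

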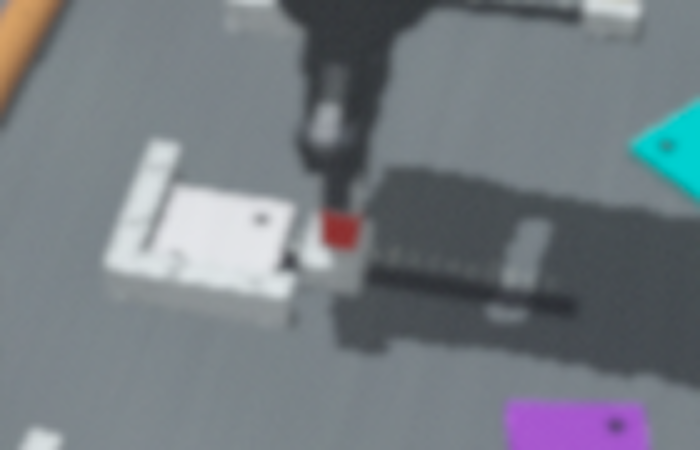

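```bash
python3 -m jog '[[-1,0,0,0.12,0],[-1,0,0,0.12,0],[-1,0,0,0.1,0],[-1,0,0,0.08,0]]'; python3 - <<'E'
from g import *
go("red",-77,-30,28,lug=True)
E
python3 -m jog '[[-1,0,0,0.08,0],[-1,0,0,0.08,0]]'; python3 - <<'E'
from g import *
go("red",-77,-30,28,lug=True)
E
```

```text
t: 43.5
ee_pos: [567.6, 10.2, 29.4]
tool_rot: [[0.011, -0.025, 1.0], [0.003, 1.0, 0.025], [-1.0, 0.002, 0.012]]
wrist_force: [-29.3, -2.0, 23.0]
width: 11.3
t 43.5 foot in red [-80.1 -30.6  29.4] yawerr 0.0 w 11.3 Fcorner [-29.3  -1.3  23. ]
 need rows units: x(down) 0.04 y 0.01 z 0.08 turn 0.01
t: 43.7
ee_pos: [567.3, 10.2, 29.4]
tool_rot: [[-0.007, -0.026, 1.0], [0.002, 1.0, 0.026], [-1.0, 0.003, -0.007]]
wrist_force: [-35.0, -1.2, 28.1]
width: 11.3
t 43.7 foot in red [-80.4 -30.6  29.4] yawerr 0.1 w 11.3 Fcorner [-35.   -0.4  28.1]
 need rows units: x(down) 0.03 y 0.01 z 0.09 turn 0.02
```

Red firm. Release, lift, go to yellow.

```bash
python3 -m jog '[[-0.2,0,0,0,0],[-0.2,0,0,0,0],[-0.2,0,0,0,0]]'; python3 -m jog '[[-0.2,-0.3,0,0,0],[-0.2,-0.6,0,0,0],[-0.2,-1,0,0,0],[-0.2,-1,0,0,0],[-0.2,-0.6,0,-0.3,0],[-0.2,0,-0.5,-0.8,-0.2],[-0.2,0,-1,-0.6,-0.2],[-0.2,0,-1,-0.4,-0.2],[-0.2,0,-1,-0.3,0],[-0.2,0,-1,0,0]]'; python3 -m jog '[[-0.2,0,-0.5,0,0],[-0.2,0,0,0,0]]';python3 - <<'E'
from g import *
go("yellow",-200,-30,100,lug=True); I=snap("wrist","w36")
E
```

```text
t: 44.0
ee_pos: [567.0, 10.0, 29.5]
tool_rot: [[-0.007, -0.026, 1.0], [0.002, 1.0, 0.026], [-1.0, 0.002, -0.007]]
wrist_force: [-0.1, -0.8, -0.3]
width: 33.7
t: 45.0
ee_pos: [481.8, -176.0, 184.7]
tool_rot: [[0.005, -0.083, 0.997], [-0.001, 0.997, 0.083], [-1.0, -0.001, 0.005]]
wrist_force: [0.2, -0.1, -0.2]
width: 34.4
t: 45.2
ee_pos: [483.1, -201.0, 186.8]
tool_rot: [[0.008, -0.078, 0.997], [-0.003, 0.997, 0.078], [-1.0, -0.003, 0.008]]
wrist_force: [-0.0, 0.0, -0.9]
width: 33.9
t 45.2 foot in yellow [-160.7  -16.2  186.8] yawerr 0.3 w 33.9 Fcorner [-0.   0.  -0.9]
 need rows units: x(down) 2.16 y -0.33 z -1.00 turn 0.06
```

View pics/w36.png

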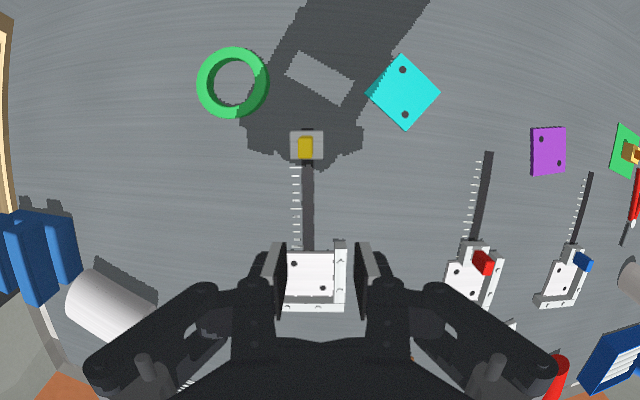

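```bash
python3 -m jog '[[-0.1,0.3,-0.17,-0.5,0.06],[-0.1,0.5,-0.1,-0.5,0],[-0.1,0.6,0,-0.1,0],[-0.1,0.5,0,-0.1,0],[-0.1,0,0,0,0]]'; python3 - <<'E'
from g import *
go("yellow",-200,-30,28,lug=True); I=snap("wrist","w37",(200,100,440,280),3.3)
E
```

```text
t: 45.75
ee_pos: [436.8, -210.6, 111.2]
tool_rot: [[0.013, -0.078, 0.997], [-0.004, 0.997, 0.078], [-1.0, -0.005, 0.012]]
wrist_force: [0.9, -0.8, 0.2]
width: 38.5
t 45.75 foot in yellow [-207.6  -22.4  111.2] yawerr 0.3 w 38.5 Fcorner [ 0.9 -0.9  0.2]
 need rows units: x(down) 2.08 y -0.18 z 0.16 turn 0.06
```

View pics/w37.png

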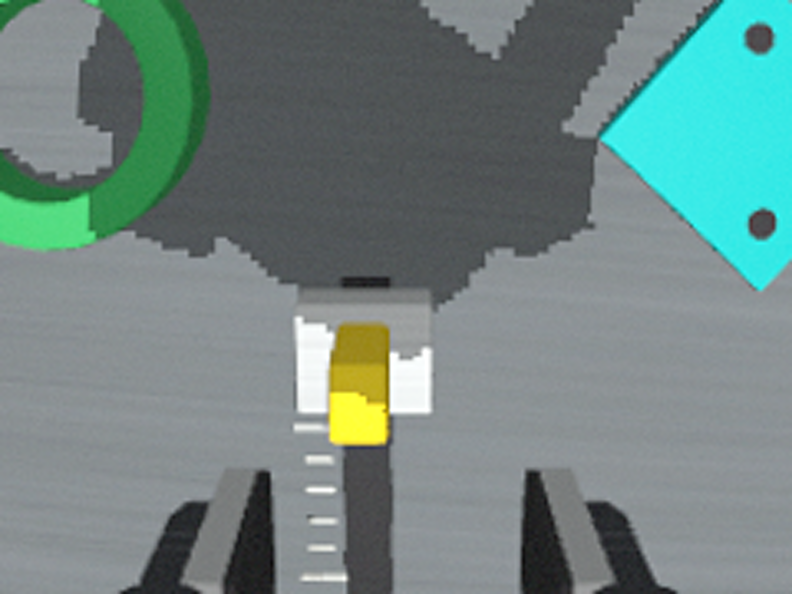

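```bash
python3 - <<'E'
from g import *
w=px2w("wrist",200+359/3.3-.3,100+403/3.3-.3,56); s=bot.sense(); T=np.array(s["tool_rot"]); print(w, T.T@(w+np.array([0,1.5,-27.5])-s["ee_pos"])/40)
E
```

```text
[ 448.89505313 -220.72443005   56.        ] [ 2.10917117 -0.21447705  0.23347091]
```

```bash
python3 -m jog '[[-0.1,0.5,-0.2,0.1,0.06],[-0.1,0.5,0,0,0],[-0.1,0.5,0,0,0],[-0.1,0.25,0,0,0],[-0.1,0.1,0,0,0],[-0.1,0,0,0,0]]'; python3 - <<'E'
from g import *
go("yellow",-196,-30,28,lug=True); I=snap("wrist","w38",(200,100,440,280),3.3)
E
```

```text
t: 46.4
ee_pos: [450.0, -218.5, 45.1]
tool_rot: [[0.026, -0.078, 0.997], [-0.011, 0.997, 0.078], [-1.0, -0.013, 0.025]]
wrist_force: [-0.8, 0.9, -0.4]
width: 38.3
t 46.4 foot in yellow [-195.   -31.2   45.1] yawerr 0.3 w 38.3 Fcorner [-0.7  0.9 -0.4]
 need rows units: x(down) 0.43 y 0.04 z -0.04 turn 0.06
```

View pics/w38.png

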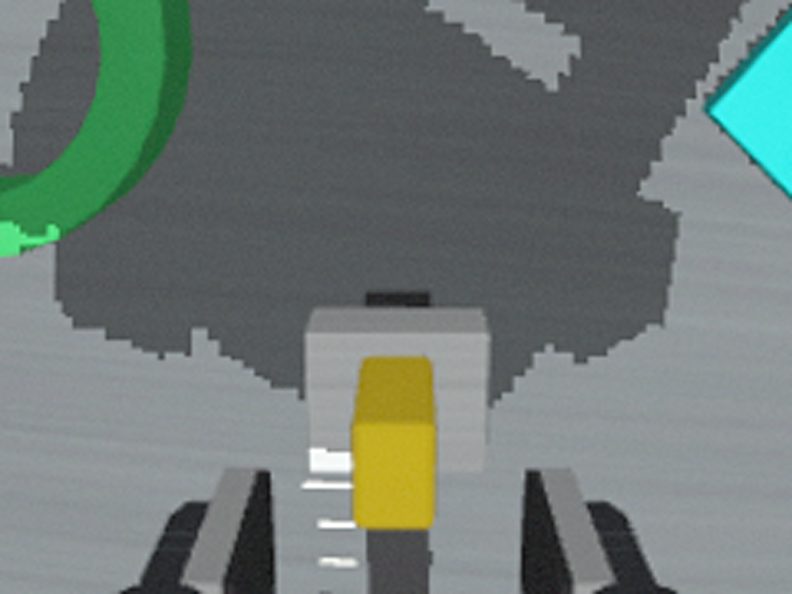

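Slightly far along +x (~1–2 mm); lower and grip.

```bash
python3 -m jog '[[-0.1,0.15,-0.01,-0.08,0.06],[-0.1,0.15,0,-0.03,0],[-0.1,0.15,0,-0.02,0],[-1,0,0,0,0],[-1,0,0,0,0],[-1,0,0,0,0],[-1,0,0,0,0]]' 60; python3 - <<'E'
from g import *
go("yellow",-80,-30,28,lug=True); I=snap("wrist","w39",(200,100,440,280),3.3)
E
```

```text
t: 47.15
ee_pos: [445.9, -219.7, 28.2]
tool_rot: [[0.028, -0.072, 0.997], [-0.012, 0.997, 0.072], [-1.0, -0.014, 0.027]]
wrist_force: [0.3, -0.5, -2.3]
width: 11.6
t 47.15 foot in yellow [-199.2  -32.1   28.2] yawerr -0.0 w 11.6 Fcorner [ 0.3 -0.5 -2.3]
 need rows units: x(down) 0.09 y 0.06 z 2.98 turn -0.01
```

View pics/w39.png

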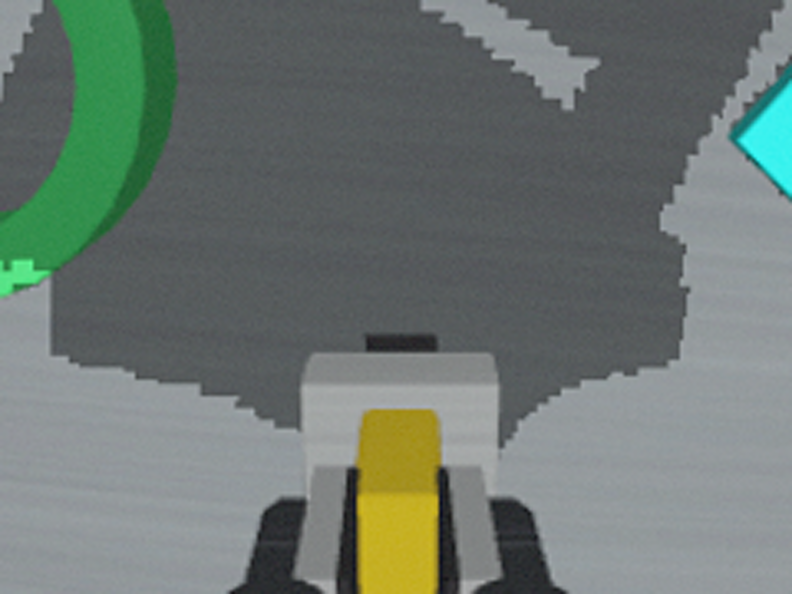

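```bash
python3 -m jog '[[-1,0.01,0,0.3,0],[-1,0.01,0,0.3,0],[-1,0.01,0,0.3,0],[-1,0.01,0,0.3,0],[-1,0.01,0,0.3,0],[-1,0.01,0,0.3,0],[-1,0.01,0,0.3,0],[-1,0,0,0.2,0],[-1,0,0,0.1,0],[-1,0,0,0,0]]'; python3 - <<'E'
from g import *
go("yellow",-80,-30,28,lug=True); I=snap("side","s40",(290,100,430,190),5)
E
```

```text
t: 48.2
ee_pos: [541.6, -212.3, 28.2]
tool_rot: [[0.018, -0.072, 0.997], [-0.009, 0.997, 0.072], [-1.0, -0.011, 0.017]]
wrist_force: [0.3, 1.7, 0.8]
width: 11.4
t 48.2 foot in yellow [-103.2  -31.7   28.2] yawerr -0.1 w 11.4 Fcorner [0.4 1.6 0.8]
 need rows units: x(down) 0.01 y 0.04 z 0.58 turn -0.01
```

View pics/s40.png

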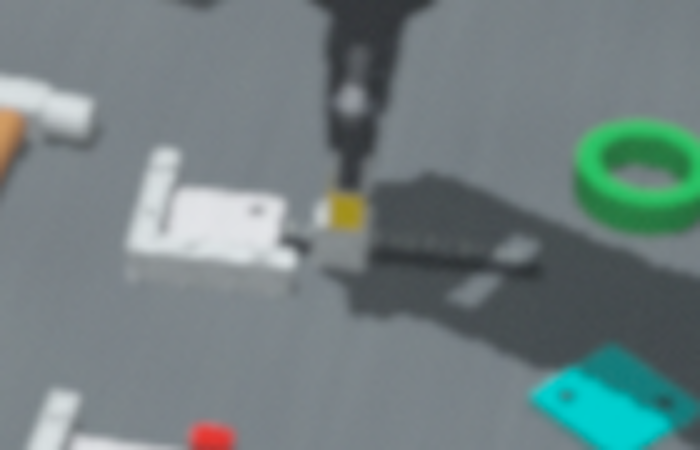

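```bash
python3 -m jog '[[-1,0,0,0.2,0],[-1,0,0,0.12,0],[-1,0,0,0.12,0],[-1,0,0,0.1,0],[-1,0,0,0.08,0]]'; python3 - <<'E'
from g import *
go("yellow",-80,-30,28,lug=True)
E
python3 -m jog '[[-1,0,0,0.08,0],[-1,0,0,0.08,0]]'; python3 - <<'E'
from g import *
go("yellow",-80,-30,28,lug=True)
E
```

```text
t: 48.75
ee_pos: [563.8, -210.4, 28.1]
tool_rot: [[0.011, -0.071, 0.997], [-0.008, 0.997, 0.071], [-1.0, -0.009, 0.011]]
wrist_force: [-31.0, -1.8, 18.3]
width: 11.5
t 48.75 foot in yellow [-81.  -31.5  28.1] yawerr -0.1 w 11.5 Fcorner [-31.    0.5  18.3]
 need rows units: x(down) 0.00 y 0.04 z 0.02 turn -0.02
t: 48.95
ee_pos: [563.5, -210.4, 28.1]
tool_rot: [[-0.006, -0.071, 0.997], [-0.005, 0.997, 0.071], [-1.0, -0.005, -0.006]]
wrist_force: [-34.2, 0.8, 22.9]
width: 11.9
t 48.95 foot in yellow [-81.3 -31.4  28.1] yawerr -0.1 w 11.9 Fcorner [-34.1   3.3  22.9]
 need rows units: x(down) 0.00 y 0.04 z 0.03 turn -0.03
```

```bash
python3 -m jog '[[-0.2,0,0,0,0],[-0.2,0,0,0,0],[-0.2,0,0,0,0]]'; python3 -m jog '[[-0.2,-0.3,0,0,0],[-0.2,-0.6,0,0,0],[-0.2,-1,0,0,0],[-0.2,-1,0,0,0],[-0.2,-1,0,0,0],[-0.2,0,1,0.3,0],[-0.2,0,1,0.3,0],[-0.2,0,1,0.3,0],[-0.2,0,1,0.3,0],[-0.2,0,1,0,0]]'; python3 -m jog '[[-0.2,0,1,0,0.3],[-0.2,0,0.5,0.6,0.3],[-0.2,0,0,0.6,0],[-0.2,0,0,0,0]]'; python3 - <<'E'
from g import *
st(); I=snap("wrist","w41"); import pickle; pickle.dump(I,open("If","wb"))
E
```

```text
t: 49.25
ee_pos: [563.1, -210.9, 28.2]
tool_rot: [[-0.006, -0.07, 0.998], [-0.006, 0.998, 0.07], [-1.0, -0.005, -0.006]]
wrist_force: [-0.6, -0.1, -0.4]
width: 34.3
t: 50.25
ee_pos: [600.8, -4.2, 199.3]
tool_rot: [[0.007, -0.063, 0.998], [-0.007, 0.998, 0.063], [-1.0, -0.008, 0.007]]
wrist_force: [0.5, 0.6, -0.3]
width: 33.9
t: 50.65
ee_pos: [646.3, 66.5, 204.1]
tool_rot: [[0.013, -0.021, 1.0], [-0.006, 1.0, 0.021], [-1.0, -0.006, 0.013]]
wrist_force: [-0.5, -0.3, 0.0]
width: 33.9
t 50.65 p [646.3  66.5 204.1] y [-0.021  1.    -0.006] z [1.    0.021 0.013] F [-0.5 -0.3  0. ] w 33.9
```

View pics/w41.png

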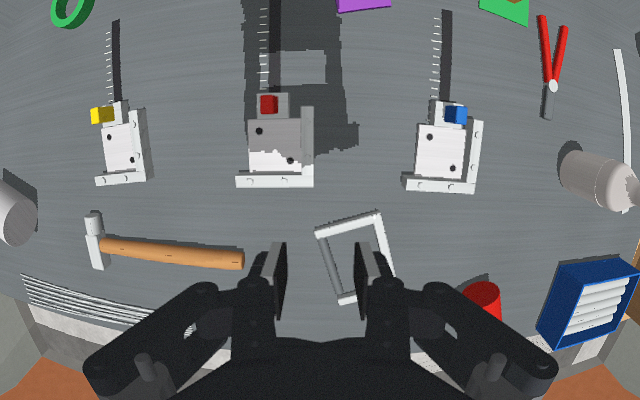

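```bash
python3 - <<'E'
from h import *
im=cv2.imread("pics/w41_raw.png")
a=[cv2.resize(im[v:v+110,u:u+85],None,fx=4.6,fy=4.6,interpolation=cv2.INTER_CUBIC) for u,v in ((400,90),(233,88))]
cv2.imwrite("pics/w41c.png",np.hstack(a))
cv2.imwrite("pics/w41y.png",cv2.resize(im[95:195,85:155],None,fx=5.5,fy=5.5,interpolation=cv2.INTER_CUBIC))
E
```

```text
(no output)
```

View pics/w41c.png

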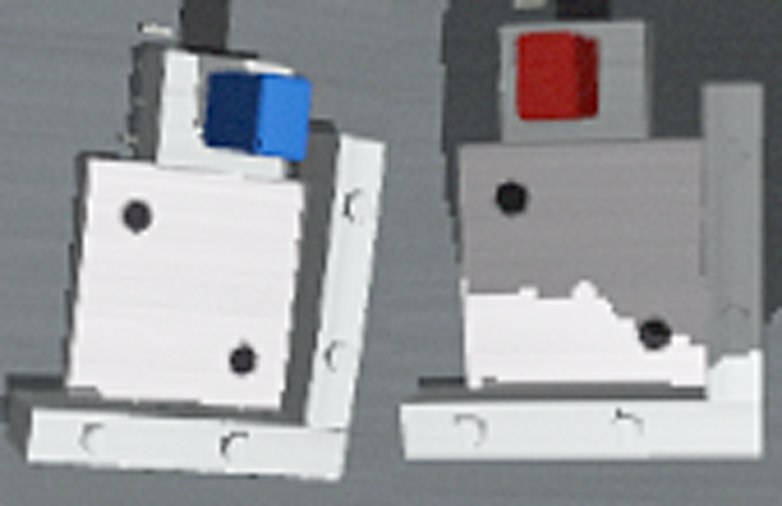

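View pics/w41y.png

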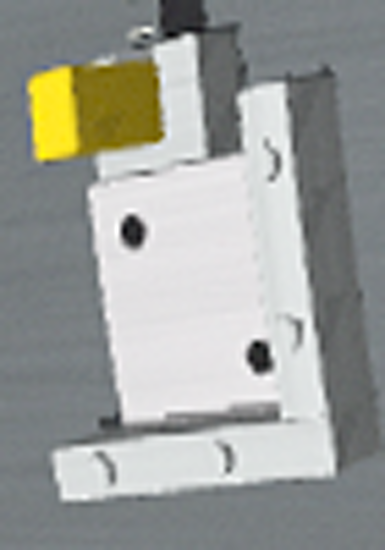

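```bash
python3 - <<'E'
from m import *
import pickle
np.set_printoptions(precision=1,suppress=True)
I=pickle.load(open("If","rb"))
meas({"blue":(4.6,(400,90),[(35,408),(305,426)],[(340,137),(305,426)],[(88,157),(303,182),(281,408),(70,388)]),
"red":(4.6,(233-391/4.6,88),[(402,405),(707,400)],[(703,85),(707,400)],[(460,145),(703,143),(705,385),(473,387)]),
"yellow":(5.5,(85,95),[(55,450),(277,425)],[(240,95),(277,425)],None)},I)
for p in [(90,188),(123,420)]: print(px2w("wrist",85+p[0]/5.5-.4,95+p[1]/5.5-.4,8,I)[:2])
E
python3 - <<'E'
from g import *
snap("top","tf",(215,110,475,285),3); snap("side","sf")
E
```

```text
blue corner [649.9 242.5] yaws -1.2 -1.1 len 77.3 77.2
  plate [616.4 210.7] sides [62.8 62.6 63.3 61.2] yaw [-1.3  0.4 -2.5 -0.1]
  in corner [-32.9 -32.5] corners [[-63.9 -64.7]
 [-63.8  -1.9]
 [ -1.2  -0.1]
 [ -2.6 -63.4]]
red corner [647.4  42.6] yaws 1.7 1.4 len 77.7 77.1
  plate [616.3   9.7] sides [62.1 62.1 61.1 63.2] yaw [0.2 1.1 1.3 2. ]
  in corner [-32.  -32.1] corners [[-64.  -63.1]
 [-62.6  -1. ]
 [ -0.5  -1.6]
 [ -0.8 -62.6]]
yellow corner [ 644.5 -174.6] yaws 4.0 2.9 len 75.0 77.7
[ 585.5 -241.3]
[ 645.8 -237.2]
```

View pics/tf.png

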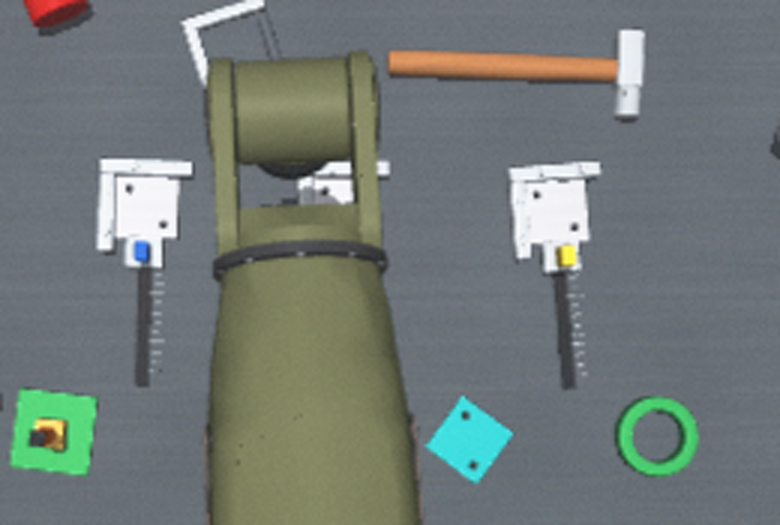

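View pics/sf.png

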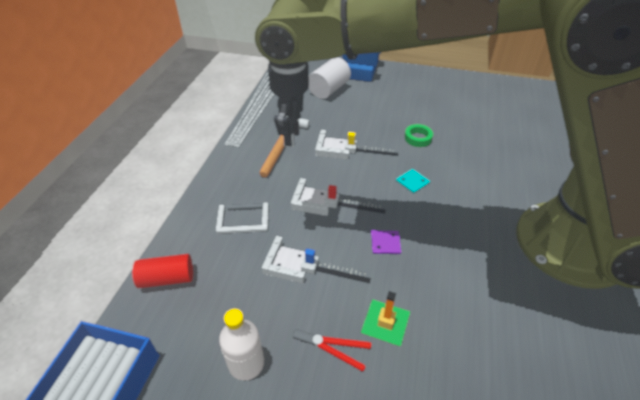

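```bash
python3 -m jog '[[-0.2,0,1,0.2,0],[-0.2,0,1,0.2,0],[-0.2,0,1,0.2,0],[-0.2,0,0,0,0]]'; python3 - <<'E'
from g import *
st(); I=snap("wrist","w42",(250,60,400,190),5); import pickle; pickle.dump(I,open("If","wb"))
E
```

```text
t: 51.2
ee_pos: [665.4, 186.3, 206.0]
tool_rot: [[0.014, -0.014, 1.0], [-0.006, 1.0, 0.014], [-1.0, -0.006, 0.014]]
wrist_force: [0.4, -1.0, 0.2]
width: 34.0
t 51.2 p [665.4 186.3 206. ] y [-0.014  1.    -0.006] z [1.    0.014 0.014] F [ 0.4 -1.   0.2] w 34.0
```

View pics/w42.png

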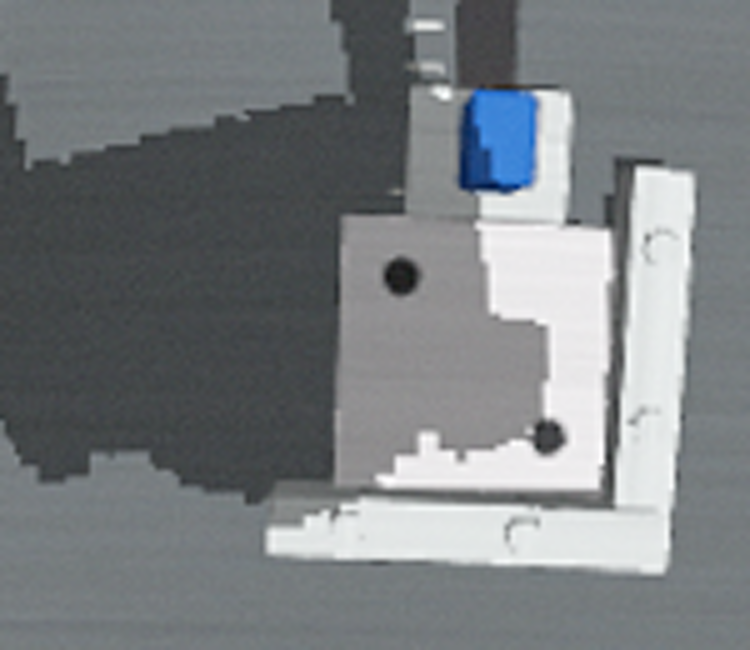

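```bash
python3 - <<'E'
from m import *
import pickle
np.set_printoptions(precision=1,suppress=True)
I=pickle.load(open("If","rb"))
meas({"blue":(5,(250,60),[(350,500),(615,506)],[(632,170),(615,506)],[(342,215),(613,228),(603,490),(334,485)])},I)
E
```

```text
blue corner [649.3 243. ] yaws 0.0 -0.7 len 60.2 76.1
  plate [617. 211.] sides [62.6 62.  63.7 63.4] yaw [-1.   0.1  0.2 -0.9]
  in corner [-32.1 -32.2] corners [[-63.8 -63.4]
 [-63.1  -0.8]
 [ -1.1  -0.4]
 [ -0.4 -64.1]]
```

Blue is home: its centre reads (-32.1, -32.2) and it is square with the fences to within measuring error. The hand is clear of everything, so I'm handing in.

```bash
python3 -c '
from h import *
st(); print(bot.sign_off())'
```

```text
t 51.25 p [665.5 184.1 206.1] y [-0.012  1.    -0.007] z [1.    0.013 0.014] F [ 0.6 -0.8  0.9] w 34.2
the job is handed in; nothing more can be done
None
```

The job is handed in at about 51 s. All three stations had a plate, and all three are nudged home and clamped.

**What I did**
- I picked up the nudging tool and pushed each plate first against its y fence and then against its x fence, with 11 to 18 N at the end of each final push.
- After all three were home, I stood the tool back on the green pad.
- Then I slid the blue, red and yellow jaws shut by their lugs, pressing each with 34 to 44 N before letting go.

**What the last checks showed**
- **Plates after clamping:** the blue plate's centre read (-32.1, -32.2) mm and the red one's (-32.0, -32.1), against the target of -32, -32. For yellow only one edge could be measured after clamping, and it read about 1 mm inside where it should be. Before clamping its centre read (-32.3, -32.2).
- **Tool:** it stands upright about 1 mm from the pad's centre.
- **Other things:** the last pictures I viewed show the other objects where they were. I judged this by eye.

**Disagreements and limits**
- **Fence contact:** single edge readings scatter by about 1 to 2 mm and 1 to 2 degrees. The contact therefore rests on the push forces as well as the pictures.
- **Forces:** I pressed the tool's foot onto the table at about 50 N twice, more than I intended. The 44 N on the blue lug was also more than needed. Both were well below the 120 N wrist limit.
- **Tool slip:** in the first x push the tool swivelled slightly in the grip, so I turned the hand 90 degrees for the final x pushes.

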